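# Show a tin's base to the pantry scanner

## Robot

A 6-joint arm with a two-finger parallel gripper is mounted at the origin on a cart in front of the work surface, level with it; the furniture and walls round the work are solid. World frame = base frame: x ahead of the robot, y to its left, z up, the work surface at z = 0. Lengths are in m, angles in rad, forces in N, time in s.
With the tool pointing down it reaches from about 0.375 to 0.925 m from the base axis. Payload 5.7 kg.
Tool frame: the origin (TCP) lies at the very end of the fingers, on their centre line; the grasp point (between the pads) lies 19 mm behind it (env.pinch_z is the distance from the TCP to the grasp point, in m); y points along the fingers, z is the direction in which the jaws open and shut, and the axes are right-handed (so a half turn about y gives the same grasp; the last joint's range is limited). The gripper opens to 85 mm and grips with 20 to 120 N. Pads are 22 mm wide; open, the fingers measure 114 mm over their backs; the gripper's body (76 mm by 85 mm) begins 54 mm behind the grasp point. The pads swing forward as they close: fully open they stand 13 mm farther back than shut.
Start: joints at [1.067, 0.359, 1.51, -0, 1.272, -0.115], TCP at [0.227, 0.555, 0.231] pointing down, gripper open.
Joint ranges: [-2.97, 2.97], [-1.01, 2.36], [0.21, 2.38], [-0.96, 4.11], [0.2, 2.71], [-2.98, 2.98]. Speed limits (rad/s): [2.39, 2.39, 3.14, 3.14, 3.14, 3.14].

## Interface

Orientations are given as a unit quaternion [x, y, z, w].
In Python, from rig import env, cams gives the robot as it stands.
- The arm moves only by the tool move_arm, never from a script. Its argument "plan" is a list of rows, each a list of 7 numbers: the turn, a rotation vector about the tool's x, y, z in rad, then the shift along the tool's x, y, z in m, then the gripper command: -1 is shut, 1 is fully open, values between are in proportion. A call has 1 to 5 rows; each row is the pose to reach, as a shift and turn from the pose commanded when the call began, along the tool's axes at that moment; what a row does not reach only later rows make up. A row lasts 1/12 s, in which the tool goes at most 41.7 mm and 7.16 degrees, less where a joint would pass 70% of its speed; a pose out of reach is approached as far as the arm can. A call with a gripper value outside its range is refused whole. The fingers move at their own pace and stop on an object; "grip_force" is the grip in N (left out, the last holds). Time passes only in rows, so rows that repeat a pose let the fingers close. It gives the time, the measured TCP pose, the force and the opening at its end, in the units of the state.
- env.get_state(): the state, without advancing time (a new reading comes with each control period).
- cams.get_image(name): name is "scene" or "top" or "wrist"; returns a dict with "color" (384x512x3 uint8, blue, green, red), "vfov" (degrees; the focal length in pixels is half the picture's height over the tangent of half this angle, whatever the lens; pixels are square), "cx", "cy" (the principal point, pixels), "rvec" (rotation vector, rad) and "tvec" (3), from world to camera coordinates, as OpenCV has them; the wrist camera has in their place "T_tool_cam" (4x4, takes a point from camera to tool coordinates, whose origin is the TCP and whose axes are the tool frame's). Camera axes: x right, y down, z forward; pixel columns grow to the right and rows downward; lengths in m; the calibration is good to about 2 mm. The wrist camera is an equidistant fisheye: a pixel r from the principal point sees the ray r / f radians off the axis. A picture is of the moment at which its call begins: read the wrist's pose just before it. There is no depth.
- env.close_job(): hands the job in, once; it reports no verdict.
The state is a dict: "time_s": time; "joint_pos": joint angles; "qvel": joint speeds; "joint_efforts": joint torques, N m; "tool_pos": TCP position; "ee_rot": TCP orientation; "force": force on the tool from outside, world axes, zero at the start; "wrist_torque": the same for the moment, N m; "finger_gap": finger opening in m.
Only numpy, scipy, OpenCV 4.12 (cv2) and the standard library are available. Lean on these libraries where they do the work, as an engineer would, in place of code of your own. Each camera call takes 0.05 s, during which the arm holds its last target.

## Task

Clear the pantry scanner's last reading: take the stylus from its stand, push the recessed red button on the scanner's front ledge fully in with the stylus tip, and put the stylus back in its stand. Then pick up the tin and hold its base towards the sloping dark glass, parallel to the glass, over the middle of it and about 6 cm away, without touching the scanner with the tin; finish there, still holding the tin still in the air. Leave the garlic, the timer and the mandarin where they are.

Things in the scene. Friction and masses are not known exactly. Their poses are not given: they have to be found in the camera images.
- scanner: Fixed white wedge-shaped pantry scanner, 152 mm deep (x) x 130 mm wide (y). Origin: centre of its underside, on the worktop; x points from its low front to its high back, z up. The front ledge (x -76 to -36 mm) is level, 30 mm high; behind it the housing starts 32 mm high and slopes up at 25 degrees to 77 mm at x = +62 mm. Its yaw varies.
- window: The sloping dark glass of the scanner, in a black frame 88 mm (up the slope) x 106 mm (across), fixed to it. Origin: middle of the glass, on its outer face, marked by a round lens (at x +14 mm, z +55 mm in the scanner's frame). z points straight out of the glass, that is up and towards the scanner's front, 25 degrees from vertical; x points up the slope, y across.
- clear_button (a joint): Red spring push button of the scanner, 15.6 mm in diameter: 0 = out, 0.005 m = fully in, pressed straight down; it springs back. The spring takes 1.5 N to start and 4 N when fully in, then it meets a rigid stop.
- button_top (a point): Middle of the red button's upper face. It lies in the middle of a well 18 mm in diameter in the front ledge, 6 mm below the ledge's level face (at x -56 mm, y 0, z +24 mm in the scanner's frame when out).
- stand: Fixed wooden block 46 x 46 x 48 mm (foot 54 x 54 mm) with an upright 10 mm hole, 45 mm deep, in the middle of its top. Origin: centre of its underside, on the worktop; z up.
- stylus: Loose stylus standing upright in the stand's hole. Origin: the end of its tip; z points from the tip to the handle. A steel shaft 6 mm in diameter from the tip to z = 42 mm, then a round blue handle 16 mm in diameter from z = 42 to 96 mm, whose flat shoulder rests on the stand's top: when home, its tip is 6 mm above the worktop, on the axis of the stand. 40 g.
- tin: Loose small round tin with a blue, white and yellow label, 57 mm in diameter, 72 mm high, about 0.18 kg, standing upright on the worktop. Origin: centre of its base; z points from base to lid.
- garlic: Loose bulb of garlic, 60 mm wide, 59 mm high; a bystander. Origin: centre of its underside.
- timer: Loose kitchen timer, white below with a red top, 63 mm in diameter, 56 mm high; a bystander. Origin: centre of its underside.
- mandarin: Loose mandarin, 58 mm wide, 53 mm high, on the worktop in front of the sink; a bystander. Origin: centre of its underside.

How it is judged:
On the way, in this order (a step that is already met when the one before it is completed fails the run):
1. the button is pushed fully in with the stylus tip (value of joint clear_button above 0.0042 m and contact force between stylus and scanner above 1 N and distance between stylus and button_top below 0.009 m and contact force between the fingers and scanner below 0.5 N), for 0.1 s.
2. the stylus is back home in its stand and let go (horizontal distance between stylus and stand below 0.008 m and z of stylus in the frame of stand below 0.01 m and angle between stylus's own z axis and vertical below 0.15 rad and contact force between the fingers and stylus below 0.1 N), for 0.2 s.
At the end, for the whole second after the job is handed in: Tin held still in the fingers off the scanner, base to the glass: base centre within 20 mm of the middle along and across the slope, 40 to 80 mm out, parallel within 0.2 rad. Stylus home in its stand: tip within 8 mm of its axis, under 10 mm above its underside, upright within 0.15 rad (x of tin in the frame of window between -0.02 and 0.02 m and y of tin in the frame of window between -0.02 and 0.02 m and z of tin in the frame of window between 0.04 and 0.08 m and angle between the z axis of tin and the z axis of window, either way round below 0.2 rad and angle between tin's own z axis and vertical below 1 rad and contact force between the fingers and tin above 1 N and contact force between tin and scanner below 0.2 N and linear speed of tin below 0.03 m/s and horizontal distance between stylus and stand below 0.008 m and z of stylus in the frame of stand below 0.01 m and angle between stylus's own z axis and vertical below 0.15 rad); the arm keeps its last pose, push and grip.
It fails at once if the tin touches the scanner (contact force between tin and scanner above 1 N).
It fails at once if the garlic, the timer or the mandarin is moved more than 3 cm (distance of any of garlic, timer, mandarin from where it was at the start of the episode above 0.03 m).
It also fails if it takes over 48 s, if anything falls off the work surface, if the arm or the gripper's body presses on something with over 40 N, if the wrist force passes 120 N, or if a joint passes its speed limit or range.

## Working session

There is one attempt and no reset: what is moved stays moved. The work goes in short steps, Python scripts to look and compute and a tool call to move; the robot and the scene stay as the last step left them, time stands still between calls to the robot, and variables do not carry over. Pictures are saved under pics/ and viewed, and the job is handed in when it is done.

Besides the shell and the picture viewer there is one more tool, called after ">>>" as name([rows], argument=value, ...), one row to a line, values as JSON. move_arm: Moves the arm, as the interface text tells. Its arguments: {"type":"object","properties":{"plan":{"type":"array","items":{"type":"array","items":{"type":"number"}}},"grip_force":{"type":"number"}},"required":["plan"]}

```bash
ls; mkdir -p pics
cat > h.py <<'E'
import numpy as np, cv2
from scipy.spatial.transform import Rotation as R
from rig import env, cams
def f_of(im): return im['color'].shape[0]/2/np.tan(np.radians(im['vfov'])/2)
def ray(im,u,v):
    f=f_of(im); Rm=R.from_rotvec(np.ravel(im['rvec'])).as_matrix(); t=np.ravel(im['tvec'])
    d=Rm.T@np.array([(u-im['cx'])/f,(v-im['cy'])/f,1]); return -Rm.T@t,d
def onz(im,u,v,z):
    c,d=ray(im,u,v); return c+d*(z-c[2])/d[2]
def proj(im,p):
    f=f_of(im); q=R.from_rotvec(np.ravel(im['rvec'])).as_matrix()@np.array(p)+np.ravel(im['tvec'])
    return im['cx']+f*q[0]/q[2], im['cy']+f*q[1]/q[2]
E
python3 - <<'E'
from h import *
s=env.get_state(); print({k:np.round(v,4) for k,v in s.items()}, env.pinch_z)
import pickle
for n in ['scene','top','wrist']:
    im=cams.get_image(n); pickle.dump(im,open(f'pics/{n}0.pkl','wb')); cv2.imwrite(f'pics/{n}0.png',cv2.resize(im['color'],(800,600),interpolation=cv2.INTER_CUBIC))
    print(n,{k:np.round(v,4) for k,v in im.items() if k!='color'})
    if n!='wrist':
        print('cam pos',np.round(ray(im,0,0)[0],3))
E
```

```text
pics
{'time_s': np.float64(0.0), 'joint_pos': array([ 1.0669,  0.3595,  1.5114,  0.    ,  1.2725, -0.1151]), 'qvel': array([ 0.    , -0.0002,  0.0002,  0.0017, -0.0008, -0.    ]), 'joint_efforts': array([ 1.60000e-03, -5.27618e+01, -2.78613e+01, -2.00000e-04,
        1.32000e-02, -0.00000e+00]), 'tool_pos': array([0.2271, 0.5546, 0.2305]), 'ee_rot': array([ 0.6944, -0.1368,  0.1364, -0.6932]), 'force': array([0.5018, 0.6258, 0.2948]), 'wrist_torque': array([0.0126, 0.0099, 0.0082]), 'finger_gap': np.float64(0.0856)} 0.0187
scene {'vfov': np.float64(49.6831), 'cx': np.float64(255.7249), 'cy': np.float64(186.9409), 'rvec': array([ 0.8772, -2.2122,  1.3458]), 'tvec': array([0.3864, 0.2079, 0.692 ])}
cam pos [-0.09   0.638  0.506]
top {'vfov': np.float64(51.222), 'cx': np.float64(253.4519), 'cy': np.float64(191.8683), 'rvec': array([ 2.1423, -2.1911,  0.0608]), 'tvec': array([0.0484, 0.4999, 1.0757])}
cam pos [0.411 0.009 1.114]
wrist {'vfov': np.float64(65.7065), 'cx': np.float64(257.156), 'cy': np.float64(188.8022), 'T_tool_cam': array([[-3.000e-04,  9.579e-01,  2.869e-01, -7.240e-02],
       [-6.000e-04, -2.869e-01,  9.579e-01, -1.418e-01],
       [ 1.000e+00,  1.000e-04,  7.000e-04, -2.000e-04],
       [ 0.000e+00,  0.000e+00,  0.000e+00,  1.000e+00]])}
```

View pics/scene0.png

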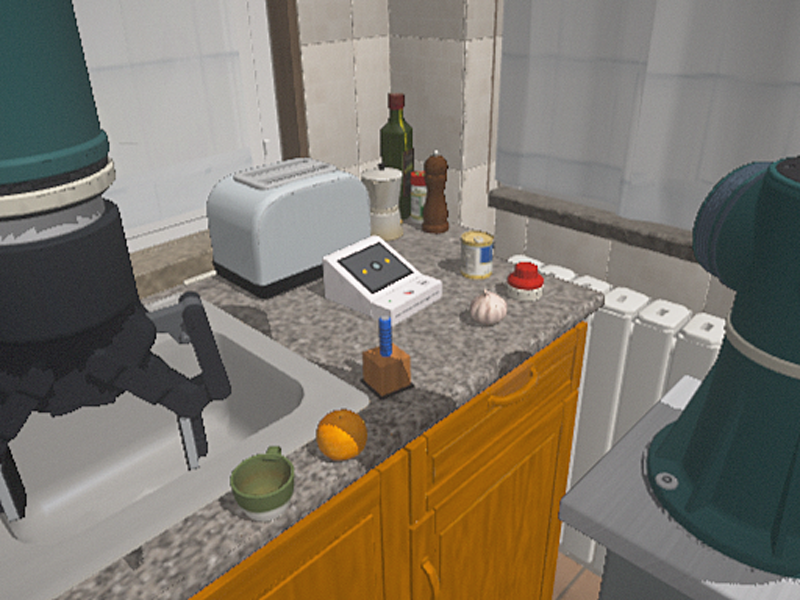

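View pics/top0.png

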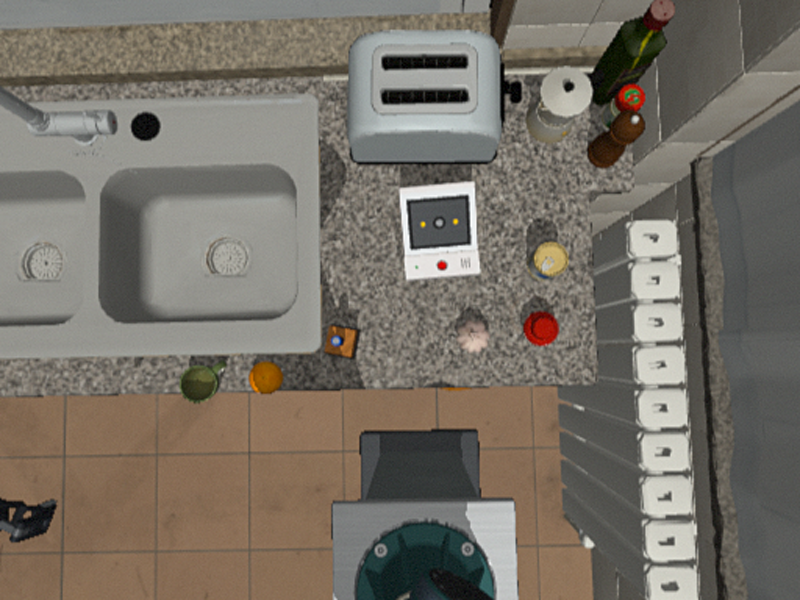

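View pics/wrist0.png

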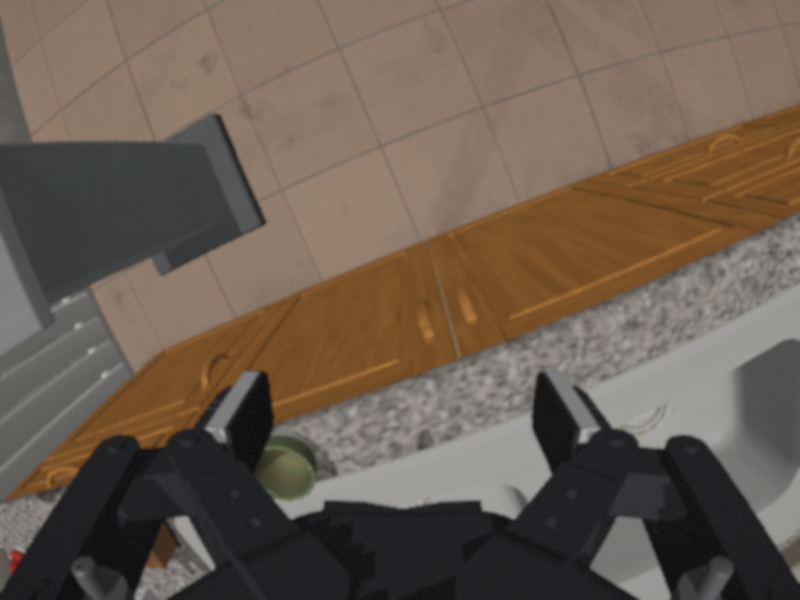

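The top view shows the stand at about (340,341), the scanner at (440,230), the tin at (550,260), the timer at (541,328), the garlic at (473,335) and the mandarin at (266,377). I'll enlarge crops to read these more closely.

Run:
```python
from h import *
import pickle
t=pickle.load(open('pics/top0.pkl','rb'))['color']; s=pickle.load(open('pics/scene0.pkl','rb'))['color']
def crop(im,u0,v0,w,h,k,name):
    c=cv2.resize(im[v0:v0+h,u0:u0+w],None,fx=k,fy=k,interpolation=cv2.INTER_CUBIC)
    for i in range(0,w,10):
        cv2.putText(c,str(u0+i),(i*k,8),0,0.3,(255,0,255),1); cv2.line(c,(i*k,10),(i*k,14),(255,0,255),1)
    for i in range(0,h,10):
        cv2.putText(c,str(v0+i),(0,i*k+3),0,0.3,(255,0,255),1)
    cv2.imwrite('pics/'+name,c)
crop(t,245,110,80,75,8,'c1.png')
crop(t,195,200,80,55,10,'c2.png')
crop(t,285,140,90,90,6,'c3.png')
crop(s,195,140,95,75,8,'c4.png')
crop(s,220,195,60,70,8,'c5.png')
crop(s,285,140,75,75,8,'c6.png')
```

```text
(no output)
```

View pics/c1.png

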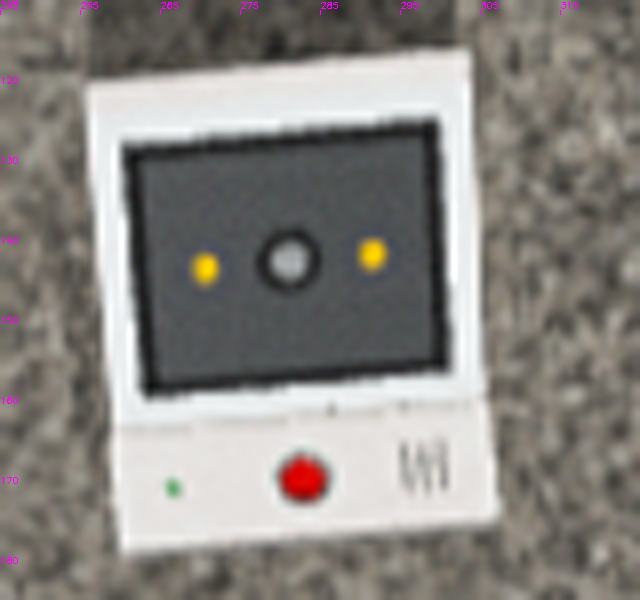

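View pics/c2.png

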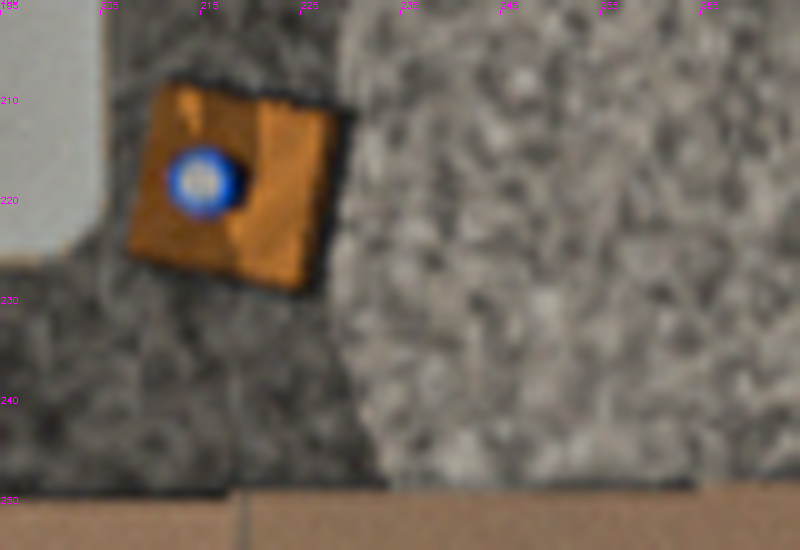

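View pics/c3.png

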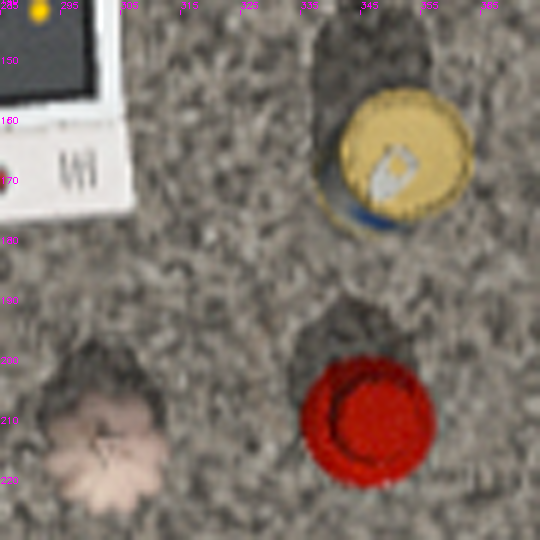

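View pics/c4.png

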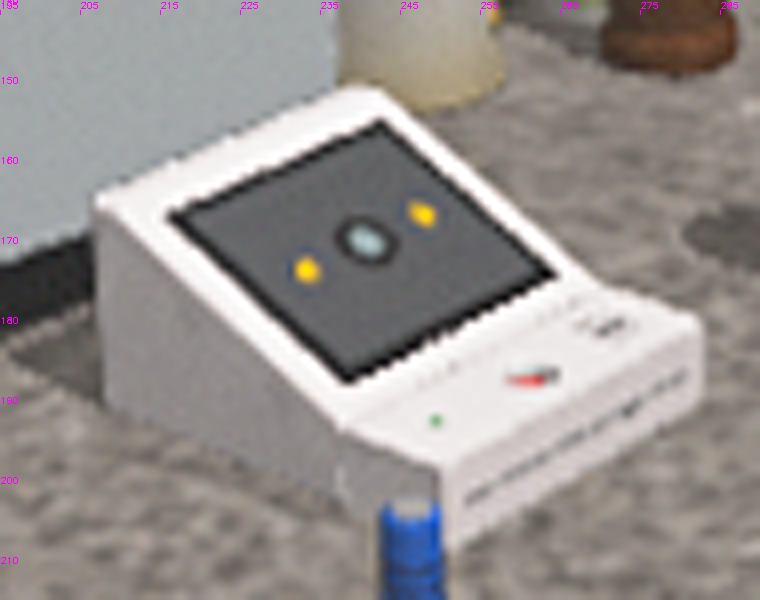

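View pics/c5.png

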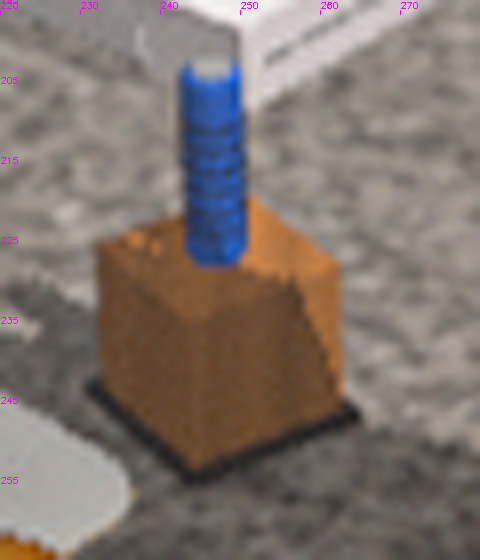

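View pics/c6.png

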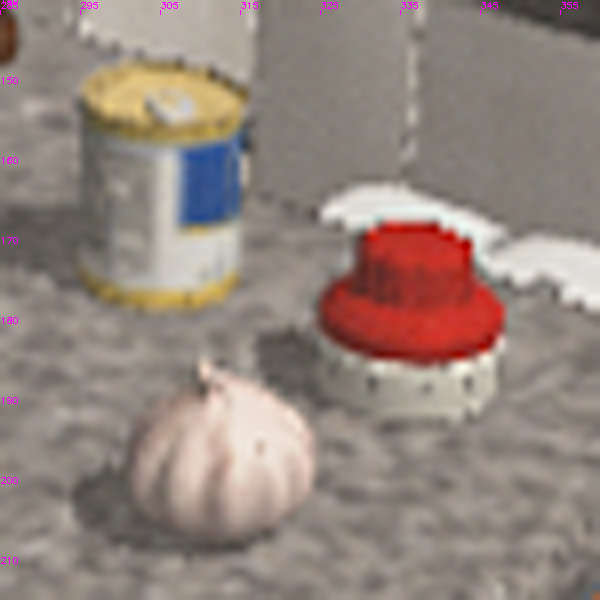

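```bash
cat > fit.py <<'E'
from h import *
import pickle
from scipy.optimize import least_squares
T=pickle.load(open('pics/top0.pkl','rb')); S=pickle.load(open('pics/scene0.pkl','rb'))
px=lambda x,y,u0,v0,k:(x/k+u0-.5,y/k+v0-.5)
c25,s25=np.cos(np.radians(25)),np.sin(np.radians(25))
W=lambda a,b:np.array([14+a*c25,b,55+a*s25])/1000
P=dict(lens=W(0,0),bl=W(44,53),br=W(44,-53),fr=W(-44,-53),fl=W(-44,53),FL=np.array([-76,65,30])/1e3,FR=np.array([-76,-65,30])/1e3,BL=np.array([62,65,77])/1e3,BR=np.array([62,-65,77])/1e3,btn=np.array([-56,0,25])/1e3)
top=dict(lens=(289,260),btn=(303,480),FL=(124,551),FR=(499,519),BL=(88,85),BR=(470,50),bl=(124,145),br=(436,120),fr=(450,370),fl=(147,396))
sc=dict(lens=(367,241),bl=(168,214),br=(382,121),fr=(557,275),fl=(348,382),FL=(440,465),FR=(703,320),BL=(95,200),BR=(370,88))
def res(q,det=False,uset=True,uses=True):
    M=R.from_euler('z',q[2]).as_matrix(); o=np.array([q[0],q[1],0]); r=[]
    for on,d,im,u0,v0 in((uset,top,T,245,110),(uses,sc,S,195,140)):
        if not on: continue
        for k,(x,y) in d.items():
            e=np.array(proj(im,M@P[k]+o))-px(x,y,u0,v0,8); r.append(e)
            if det: print(k,np.round(e,2))
    return np.ravel(r)
for a,b in((1,1),(1,0),(0,1)):
    q=least_squares(lambda q:res(q,False,a,b),[.6,0,0],loss='soft_l1').x; print(a,b,np.round(q,4))
q=least_squares(res,[.6,0,0],loss='soft_l1').x; res(q,True)
# stand: stylus top z=.102
u=px(203,181,195,200,10); print('stylus top cam',onz(T,*u,.102))
cs=[px(*p,195,200,10) for p in((165,82),(335,105),(300,290),(127,253))]
pts=np.array([onz(T,*p,.048) for p in cs]); print('stand top',pts.round(4),pts.mean(0))
cs=[px(*p,220,195,8) for p in((88,388),(195,483),(360,412))]
pts=np.array([onz(S,*p,.003) for p in cs]);print('foot scene',pts.round(4),(pts[0]+pts[2])/2, [np.linalg.norm(pts[1]-pts[i]) for i in (0,2)])
# stylus axis fit scene
print('scene sty top',onz(S,*px(212,58,220,195,8),.102))
# tin
print('tin lid top',onz(T,*px(406,154,285,140,6),.072))
print('tin lid scene',onz(S,*px(165,103,285,140,8),.072))
print('timer',onz(T,*px(368,420,285,140,6),.035),'garlic',onz(T,*px(107,445,285,140,6),.03))
print('mandarin',onz(T,266/1.5625,377/1.5625,.027))
for n,(x,y) in dict(toasterFront=(425,165)).items(): print(n,onz(T,x/1.5625,y/1.5625,.0))
E
python3 fit.py
```

```text
1 1 [ 0.6168 -0.0402  0.0635]
1 0 [ 0.6171 -0.0403  0.063 ]
0 1 [ 0.6156 -0.0393  0.0639]
lens [-0.   -0.19]
btn [ 0.12 -0.3 ]
FL [-0.57 -0.07]
FR [ 0.24 -0.25]
BL [-0.79  4.26]
BR [0.73 4.18]
bl [-0.48 -0.31]
br [ 0.6  -0.81]
fr [0.42 0.18]
fl [-0.66  0.38]
lens [-0.65 -0.02]
bl [-1.41 -0.45]
br [-0.54 -1.28]
fr [ 0.27 -0.61]
fl [-0.44  0.21]
FL [ 0.12 -0.18]
FR [-0.26 -0.55]
BL [2.04 0.8 ]
BR [ 1.64 -0.29]
stylus top cam [0.43124836 0.13421483 0.102     ]
stand top [[0.459  0.1507 0.048 ]
 [0.4518 0.1053 0.048 ]
 [0.4029 0.1154 0.048 ]
 [0.4137 0.1614 0.048 ]] [0.4318318  0.13321068 0.048     ]
foot scene [[0.4601 0.1562 0.003 ]
 [0.4093 0.1665 0.003 ]
 [0.3995 0.1156 0.003 ]] [0.42977663 0.13588738 0.003     ] [np.float64(0.05182595622860082), np.float64(0.05182377033311667)]
scene sty top [0.43459745 0.13120751 0.102     ]
tin lid top [ 0.56047641 -0.22311903  0.072     ]
tin lid scene [ 0.55084516 -0.2127151   0.072     ]
timer [ 0.4465748  -0.20957731  0.035     ] garlic [ 0.43813264 -0.09361516  0.03      ]
mandarin [0.37135012 0.26547785 0.027     ]
toasterFront [ 0.74700978 -0.02025376  0.        ]
```

```bash
cat >> h.py <<'E'
def goto(pos,Rt,s=None):
    "row delta (turn, shift) from current measured pose to target"
    s=s or env.get_state(); R0=R.from_quat(s['ee_rot']); 
    return np.r_[(R0.inv()*Rt).as_rotvec(), R0.inv().apply(np.array(pos)-s['tool_pos'])]
def down(yaw,tilt=0.,about=None):
    # tool y down, tool z (jaw) at yaw in the world xy plane
    z=np.array([np.cos(yaw),np.sin(yaw),0]); y=np.array([0,0,-1.]); x=np.cross(y,z)
    return R.from_matrix(np.c_[x,y,z])
E
python3 - <<'E'
from h import *
s=env.get_state(); M=R.from_quat(s['ee_rot']).as_matrix(); print(M.round(3))
print('yaw of jaw',np.degrees(np.arctan2(M[1,2],M[0,2])))
yaw=np.arctan2(M[1,2],M[0,2])
for y in (yaw,np.pi/2,-np.pi/2): print(goto([.4312,.134,.19],down(y)).round(4))
E
```

```text
[[ 0.925 -0.001  0.379]
 [-0.379 -0.001  0.925]
 [-0.    -1.    -0.001]]
yaw of jaw 67.7221567840955
[ 1.500e-03 -0.000e+00 -2.000e-04  3.483e-01  4.100e-02 -3.119e-01]
[ 0.0014 -0.3888 -0.0005  0.3483  0.041  -0.3119]
[ 7.0000e-04  2.7528e+00  2.0000e-03  3.4830e-01  4.1000e-02 -3.1190e-01]
```

>>> move_arm([
  [0,-0.389,0,0.348,0.035,-0.312,1],
  [0,-0.389,0,0.348,0.035,-0.312,1],
  [0,-0.389,0,0.348,0.035,-0.312,1],
  [0,-0.389,0,0.348,0.035,-0.312,1],
  [0,-0.389,0,0.348,0.035,-0.312,1],
], grip_force=60)

```text
time_s: 0.57
tool_pos: [0.3165, 0.3703, 0.2157]
ee_rot: [0.707, 0.001, -0.001, -0.707]
force: [1.5, -0.8, -0.5]
finger_gap: 0.0858
```

Run:
```python
from h import *
s=env.get_state(); print(s['time_s'],s['tool_pos'],s['joint_pos'].round(3)); print(goto([.4312,.134,.19],down(np.pi/2)).round(4))
```

```text
0.5667 [0.31648376 0.3702792  0.21571487] [ 0.722  0.213  1.767 -0.     1.162 -0.852]
[ 3.000e-04  3.100e-03 -1.000e-04  1.140e-01  2.580e-02 -2.366e-01]
```

>>> move_arm([
  [0,0,0,0.114,0.026,-0.235,1],
  [0,0,0,0.114,0.026,-0.235,1],
  [0,0,0,0.114,0.026,-0.235,1],
  [0,0,0,0.114,0.026,-0.235,1],
  [0,0,0,0.114,0.026,-0.235,1],
])

```text
time_s: 0.98
tool_pos: [0.4072, 0.1836, 0.1953]
ee_rot: [-0.707, -0.0, 0.0, 0.707]
force: [1.0, 0.1, 0.4]
finger_gap: 0.0853
```

>>> move_arm([
  [0,0,0,0.024,0.005,-0.048,1],
  [0,0,0,0.024,0.005,-0.048,1],
  [0,0,0,0.024,0.005,-0.048,1],
])

```text
time_s: 1.23
tool_pos: [0.4323, 0.1346, 0.1901]
ee_rot: [0.707, -0.001, 0.002, -0.707]
force: [0.0, 0.6, 0.4]
finger_gap: 0.0855
```

```bash
cat >> h.py <<'E'
def wrist(name,k=1.5625):
    import pickle
    s=env.get_state(); im=cams.get_image('wrist'); im['s']=s; pickle.dump(im,open(f'pics/{name}.pkl','wb'))
    cv2.imwrite(f'pics/{name}.png',cv2.resize(im['color'],(800,600),interpolation=cv2.INTER_CUBIC)); return im
def wray(im,u,v):
    f=f_of(im); a=np.array([u-im['cx'],v-im['cy']]); r=np.hypot(*a); th=r/f
    d=np.r_[np.sin(th)*a/r,np.cos(th)] if r>0 else np.array([0,0,1.])
    T=im['T_tool_cam']; M=R.from_quat(im['s']['ee_rot']).as_matrix()
    return M@T[:3,3]+im['s']['tool_pos'], M@T[:3,:3]@d
def wonz(im,u,v,z):
    c,d=wray(im,u,v); return c+d*(z-c[2])/d[2]
def wproj(im,p):
    T=im['T_tool_cam']; M=R.from_quat(im['s']['ee_rot']).as_matrix()
    q=T[:3,:3].T@(M.T@(np.array(p)-im['s']['tool_pos'])-T[:3,3]); n=np.hypot(q[0],q[1]); th=np.arctan2(n,q[2]); f=f_of(im)
    return im['cx']+f*th*q[0]/n, im['cy']+f*th*q[1]/n
E
python3 - <<'E'
from h import *
im=wrist('w1'); s=im['s']; print(s['time_s'],s['tool_pos'],s['joint_pos'].round(3)); print(goto([.4312,.134,.062],down(np.pi/2)).round(4))
print(np.array(wproj(im,[.4312,.134,.102]))*1.5625)
E
```

```text
1.2333 [0.4322804  0.13455381 0.19010345] [ 1.500e-01  1.940e-01  1.867e+00 -1.000e-03  1.080e+00 -1.416e+00]
[ 0.     -0.0035 -0.0007  0.      0.1282 -0.0021]
[401.44270558 299.54585443]
```

View pics/w1.png

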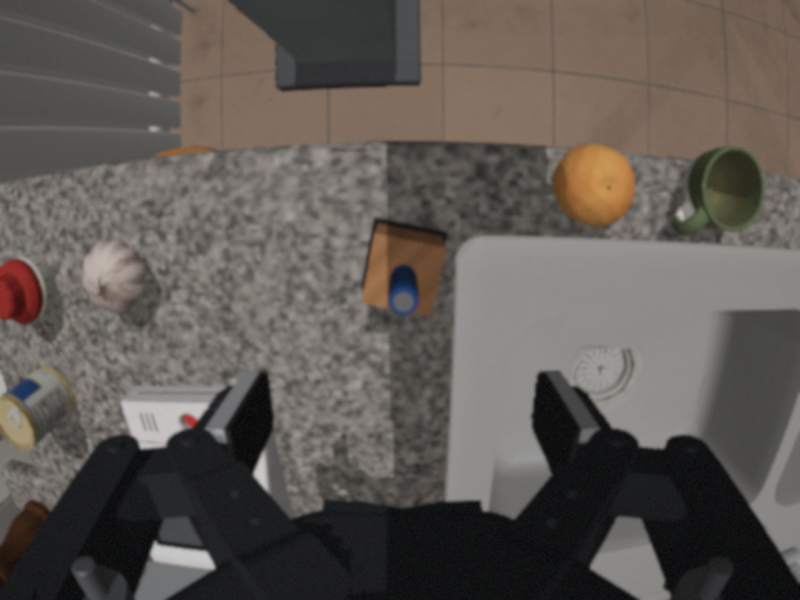

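The wrist view shows the stylus cap at (403,300) against a predicted (401,300), so the position agrees within about 1 mm. I'm descending to grip it.

>>> move_arm([
  [0,0,0,-0.001,0.04,0,0.6],
  [0,0,0,-0.001,0.08,0,0.3],
  [0,0,0,-0.001,0.118,0,0.0],
  [0,0,0,-0.001,0.128,0,-0.2],
  [0,0,0,-0.001,0.128,0,-0.4],
])

```text
time_s: 1.7
tool_pos: [0.4262, 0.1382, 0.0596]
ee_rot: [0.707, -0.002, -0.003, -0.707]
force: [-0.2, -0.0, 0.4]
finger_gap: 0.0261
```

Run:
```python
from h import *
im=wrist('w2'); s=im['s']; print(s['time_s'],s['tool_pos'],s['finger_gap'],goto([.4312,.134,.062],down(np.pi/2)).round(4))
```

```text
1.7 [0.42623658 0.13818852 0.05964567] 0.026139362599883396 [ 0.0004  0.0016 -0.0041  0.0033 -0.0007 -0.0044]
```

View pics/w2.png

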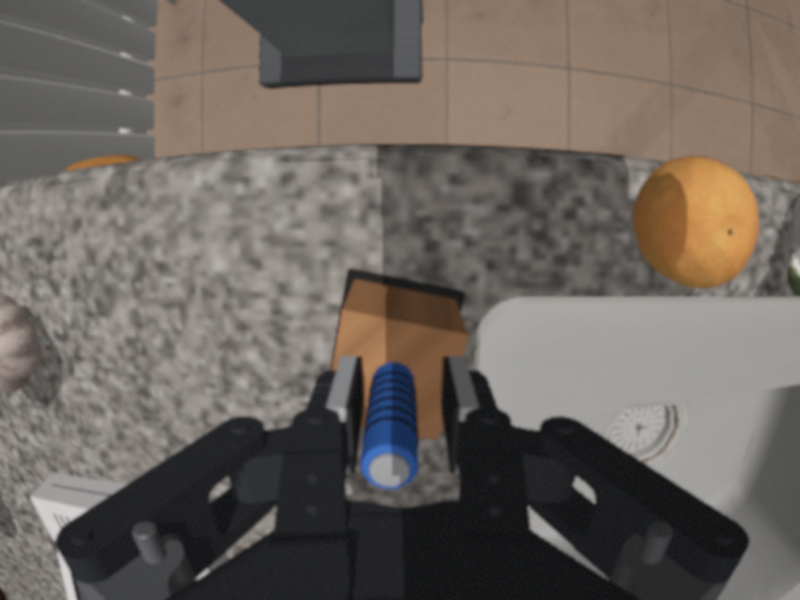

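>>> move_arm([
  [0,0,0,0,0,0,-0.4],
])

```text
time_s: 1.83
tool_pos: [0.43, 0.1384, 0.063]
ee_rot: [-0.707, -0.001, 0.0, 0.707]
force: [-0.3, -0.3, -0.5]
finger_gap: 0.0256
```

Run:
```python
from h import *
im=wrist('w3'); s=im['s']; print(s['time_s'],s['tool_pos'],s['finger_gap'],goto([.4312,.134,.062],down(np.pi/2)).round(4))
print(wonz(im,390/1.5625,468/1.5625,.102))
cv2.imwrite('pics/w3c.png',cv2.resize(im['color'][200:340,190:325],None,fx=4,fy=4))
```

```text
1.8333 [0.43004489 0.13842933 0.06300723] 0.025574543436069026 [-0.0004  0.0013  0.0021  0.0005  0.0015 -0.0044]
[0.43797694 0.13483065 0.102     ]
```

View pics/w3c.png

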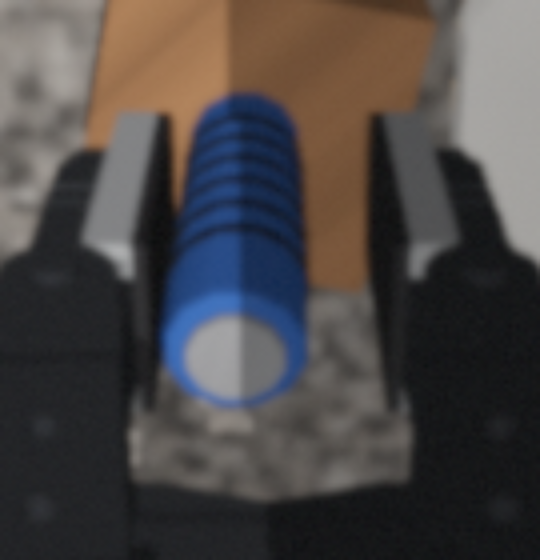

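>>> move_arm([
  [0,0,0,0.001,0.001,-0.004,-0.4],
  [0,0,0,0.001,0.001,-0.004,-0.4],
])

```text
time_s: 2.05
tool_pos: [0.4321, 0.1334, 0.0626]
ee_rot: [-0.707, -0.001, -0.001, 0.707]
force: [-0.4, -0.8, 0.7]
finger_gap: 0.0257
```

Run:
```python
from h import *
im=wrist('w4'); s=im['s']; print(s['time_s'],s['tool_pos'],s['finger_gap'],goto([.4312,.134,.062],down(np.pi/2)).round(4))
cv2.imwrite('pics/w4c.png',cv2.resize(im['color'][200:340,190:325],None,fx=4,fy=4))
```

```text
2.05 [0.43210494 0.13341166 0.06262263] 0.025669006830564965 [-0.0002  0.0001  0.0025 -0.0007  0.0005  0.0006]
```

View pics/w4c.png

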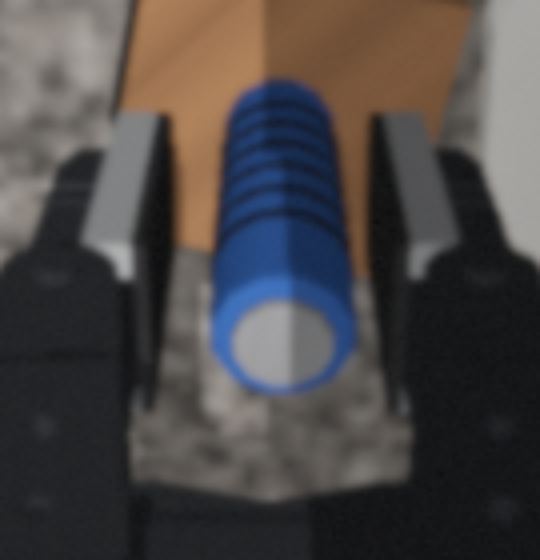

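The handle is now centred between the pads to about 1 mm. Closing.

>>> move_arm([
  [0,0,0,-0.001,0,0.001,-1],
  [0,0,0,-0.001,0,0.001,-1],
  [0,0,0,-0.001,0,0.001,-1],
  [0,0,0,-0.001,0,0.001,-1],
], grip_force=70)

```text
time_s: 2.43
tool_pos: [0.4308, 0.1344, 0.0623]
ee_rot: [-0.707, -0.001, -0.001, 0.707]
force: [-0.6, -1.3, 6.7]
finger_gap: 0.0144
```

Run:
```python
from h import *
im=wrist('w5'); s=im['s']; print(s['time_s'],s['tool_pos'],s['finger_gap'],s['force'])
cv2.imwrite('pics/w5c.png',cv2.resize(im['color'][200:340,190:325],None,fx=4,fy=4))
```

```text
2.4333 [0.43082646 0.13442616 0.06234769] 0.014420933061211135 [-0.58501685 -1.31661273  6.73145246]
```

View pics/w5c.png

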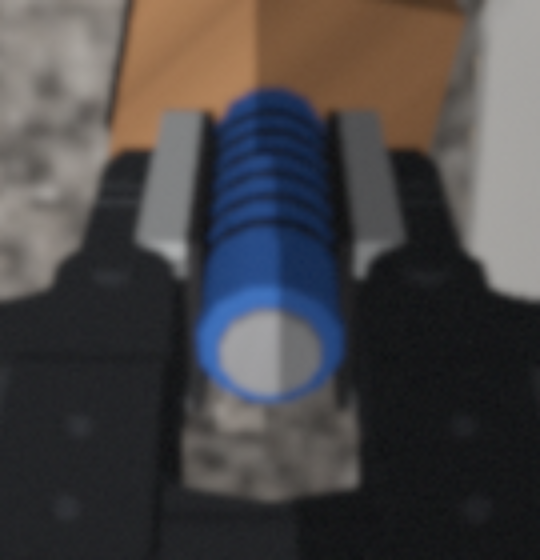

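>>> move_arm([
  [0,0,0,0,-0.02,0,-1],
  [0,0,0,0,-0.05,0,-1],
  [0,0,0,0,-0.08,0,-1],
  [0,0,0,0,-0.08,0,-1],
])

```text
time_s: 2.82
tool_pos: [0.4333, 0.135, 0.1461]
ee_rot: [-0.707, -0.003, -0.003, 0.708]
force: [1.3, 0.4, -1.2]
finger_gap: 0.0142
```

Run:
```python
from h import *
s=env.get_state(); print(s['time_s'],s['tool_pos'],s['finger_gap'],s['force'])
q=[.6168,-.0402,.0635]
b=np.array([q[0],q[1],0])+R.from_euler('z',q[2]).apply([-.056,0,.024]); print('btn',b)
print(goto([b[0],b[1],.142],down(np.pi/2)).round(4))
```

```text
2.8167 [0.43328341 0.1350375  0.14614784] 0.014218493081901578 [ 1.27407774  0.35003789 -1.220211  ]
btn [ 0.56091287 -0.04375361  0.024     ]
[-1.300e-03  1.000e-04  8.500e-03  1.276e-01  5.000e-03 -1.788e-01]
```

>>> move_arm([
  [0,0,0,0.022,0.001,-0.033,-1],
  [0,0,0,0.045,0.002,-0.066,-1],
  [0,0,0,0.068,0.003,-0.099,-1],
  [0,0,0,0.091,0.004,-0.132,-1],
  [0,0,0,0.114,0.004,-0.16,-1],
])

```text
time_s: 3.23
tool_pos: [0.5443, -0.0277, 0.137]
ee_rot: [0.707, -0.0, -0.0, -0.707]
force: [0.0, 1.5, -0.4]
finger_gap: 0.0144
```

>>> move_arm([
  [0,0,0,0.012,0,-0.018,-1],
  [0,0,0,0.012,0,-0.018,-1],
  [0,0,0,0.012,0,-0.018,-1],
])

```text
time_s: 3.48
tool_pos: [0.556, -0.0445, 0.1369]
ee_rot: [-0.707, 0.001, -0.001, 0.707]
force: [0.1, 0.6, -0.5]
finger_gap: 0.0143
```

Run:
```python
from h import *
import pickle
im=wrist('w6'); s=im['s']; print(s['time_s'],s['tool_pos'],s['finger_gap'],s['force'],R.from_quat(s['ee_rot']).as_matrix().round(4))
b=[.5609,-.0438,.024]
print(goto([b[0],b[1],.142],down(np.pi/2)).round(4))
for n in('scene','top'):
    im=cams.get_image(n); pickle.dump(im,open(f'pics/{n}1.pkl','wb'))
    u,v=map(int,proj(im,[.5609,-.0438,.06])); c=im['color'][v-45:v+45,u-60:u+60]; cv2.imwrite(f'pics/{n}1.png',cv2.resize(c,None,fx=6.5,fy=6.5,interpolation=cv2.INTER_CUBIC)); print(n,u,v)
```

```text
3.4833 [ 0.55600567 -0.04447915  0.13686595] 0.014313608125651547 [ 0.07131264  0.59983591 -0.51889591] [[ 1.0e+00 -6.0e-04  2.2e-03]
 [-2.2e-03  2.0e-04  1.0e+00]
 [-6.0e-04 -1.0e+00  2.0e-04]]
[-0.0007 -0.001  -0.0018  0.006  -0.0052 -0.0004]
scene 260 174
top 283 167
```

View pics/w6.png

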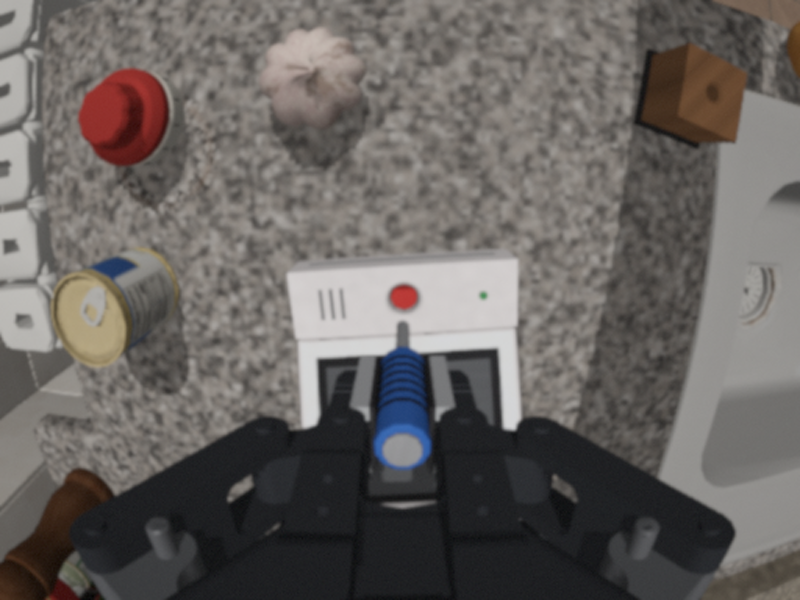

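View pics/scene1.png

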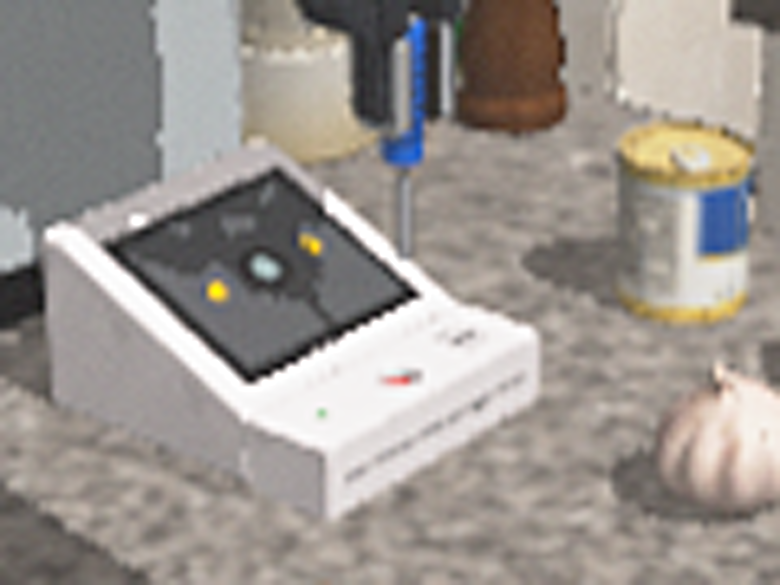

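View pics/top1.png

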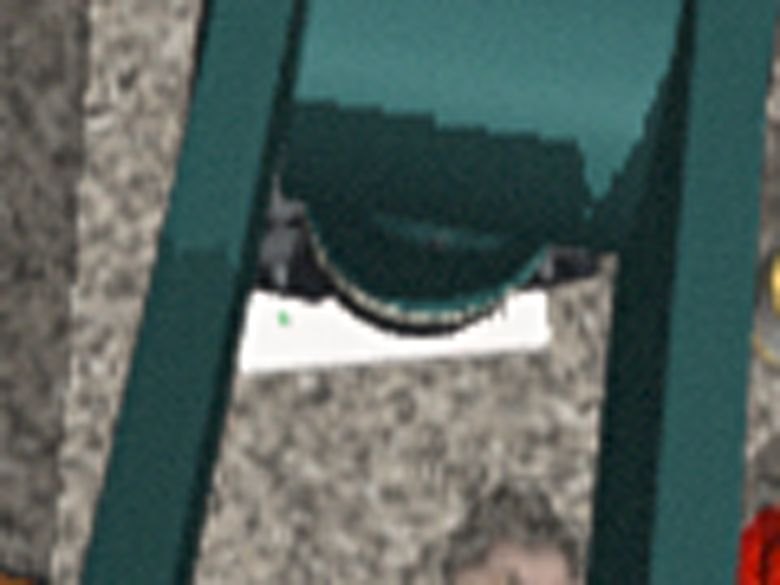

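Run:
```python
from h import *
import pickle
im=pickle.load(open('pics/w6.pkl','rb')); s=im['s']
c=im['color']; k=10; u0,v0=235,175
cv2.imwrite('pics/w6c.png',cv2.resize(c[v0:v0+60,u0:u0+60],None,fx=k,fy=k,interpolation=cv2.INTER_CUBIC))
tip=s['tool_pos']+[0.0004,0,-.0563]; u=np.array(wproj(im,tip)); print('tip pred',(u+.5-[u0,v0])*10)
for p in ([.5609,-.0438,.024],[.5609,-.0438,.030]): print((np.array(wproj(im,p))+.5-[u0,v0])*10)
print(env.get_state()['tool_pos'],env.get_state()['time_s'])
```

```text
tip pred [230.68247005 325.49946338]
[236.98575326 154.68594817]
[237.27237198 174.56898537]
[ 0.55442312 -0.04242455  0.13698026] 3.6333
```

View pics/w6c.png

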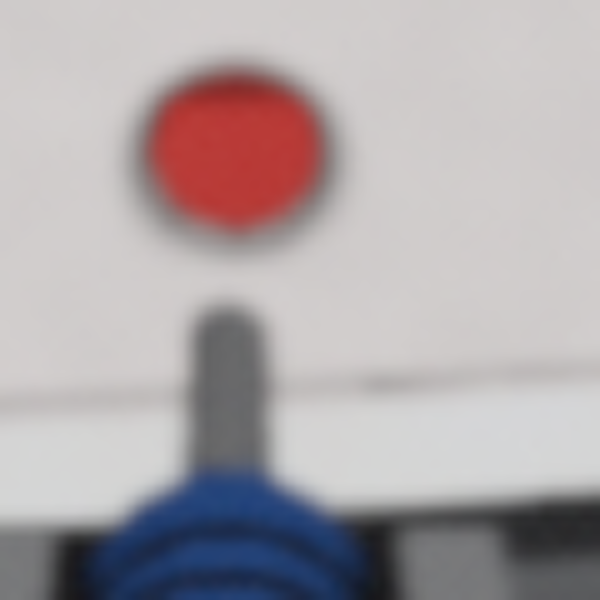

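Prediction and image agree on both the button at (237,152) and the tip at (228,315). I'll go down to just above the well.

>>> move_arm([
  [0,0,0,0.005,0.02,-0.001,-1],
  [0,0,0,0.005,0.04,-0.001,-1],
  [0,0,0,0.005,0.044,-0.001,-1],
  [0,0,0,0.005,0.044,-0.001,-1],
])

```text
time_s: 3.97
tool_pos: [0.5586, -0.0431, 0.0921]
ee_rot: [-0.707, 0.001, 0.002, 0.707]
force: [0.1, 0.4, -0.7]
finger_gap: 0.0143
```

Run:
```python
from h import *
im=wrist('w7'); s=im['s']; print(s['time_s'],s['tool_pos'],s['finger_gap'],s['force'],R.from_quat(s['ee_rot']).as_matrix().round(4)[:,1])
c=im['color']; k=10; u0,v0=225,175
cv2.imwrite('pics/w7c.png',cv2.resize(c[v0:v0+60,u0:u0+60],None,fx=k,fy=k,interpolation=cv2.INTER_CUBIC))
tip=s['tool_pos']+[0.0004,0,-.0563]; u=np.array(wproj(im,tip)); print('tip pred',(u+.5-[u0,v0])*10)
for p in ([.5609,-.0438,.024],[.5609,-.0438,.030]): print((np.array(wproj(im,p))+.5-[u0,v0])*10)
```

```text
3.9667 [ 0.55858967 -0.04313469  0.09214683] 0.014331255183470967 [ 0.10981553  0.37108219 -0.686607  ] [-4.3e-03  9.0e-04 -1.0e+00]
tip pred [330.17760898 328.18690014]
[320.82956312 298.05463732]
[320.80170298 325.36081536]
```

View pics/w7c.png

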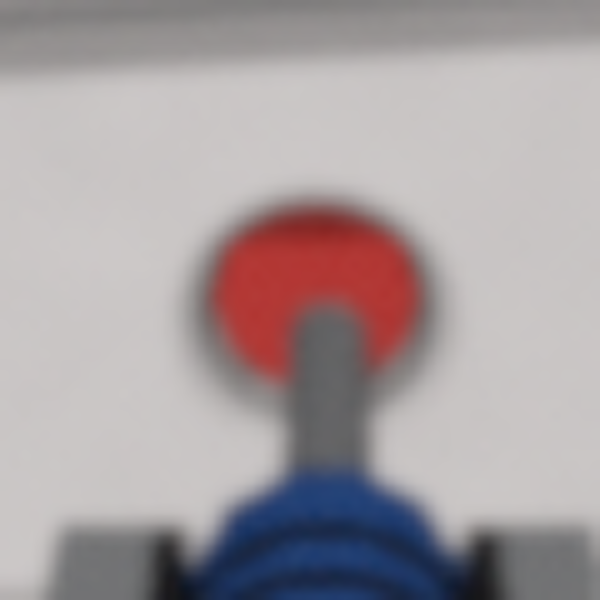

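>>> move_arm([
  [0,0,0,0.001,0.01,0,-1],
  [0,0,0,0.001,0.015,0,-1],
  [0,0,0,0.001,0.017,0,-1],
  [0,0,0,0.001,0.017,0,-1],
])

```text
time_s: 4.35
tool_pos: [0.5627, -0.0445, 0.0766]
ee_rot: [0.707, 0.001, 0.001, -0.707]
force: [1.1, 0.7, 2.5]
finger_gap: 0.0142
```

>>> move_arm([
  [0,0,0,-0.001,0.002,0,-1],
  [0,0,0,-0.001,0.003,0,-1],
  [0,0,0,-0.001,0.003,0,-1],
])

```text
time_s: 4.6
tool_pos: [0.5626, -0.0447, 0.0749]
ee_rot: [0.707, 0.001, 0.001, -0.707]
force: [0.8, 1.8, 10.7]
finger_gap: 0.0143
```

Run:
```python
from h import *
im=wrist('w8'); s=im['s']; print(s['time_s'],s['tool_pos'],s['finger_gap'],s['force'])
c=im['color']; k=10; u0,v0=225,175
cv2.imwrite('pics/w8c.png',cv2.resize(c[v0:v0+60,u0:u0+60],None,fx=k,fy=k,interpolation=cv2.INTER_CUBIC))
print(env.get_state()['force'],env.get_state()['tool_pos'])
```

```text
4.6 [ 0.56258987 -0.04466642  0.07494486] 0.014332463123875254 [ 0.78880142  1.80501009 10.66029072]
[0.36255411 2.02781567 9.80953013] [ 0.56256902 -0.04464661  0.0749843 ]
```

View pics/w8c.png

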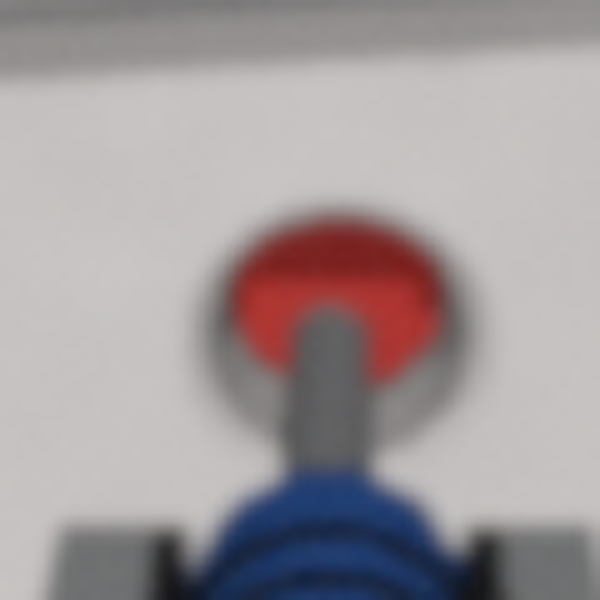

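A force of about 10 N, well above the 4 N spring, together with the button visibly sunk in its well, means it is on its stop. I'll hold briefly, then lift out.

>>> move_arm([
  [0,0,0,0,0.0005,0,-1],
  [0,0,0,0,0.0005,0,-1],
  [0,0,0,-0.001,-0.03,0,-1],
  [0,0,0,-0.001,-0.07,0,-1],
  [0,0,0,-0.001,-0.075,0,-1],
])

```text
time_s: 5.07
tool_pos: [0.5627, -0.0453, 0.1538]
ee_rot: [0.708, 0.003, 0.002, -0.706]
force: [1.3, -0.8, 0.0]
finger_gap: 0.0141
```

Run:
```python
from h import *
s=env.get_state(); print(s['time_s'],s['tool_pos'],s['force'])
print(goto([.4308,.1344,.146],down(np.pi/2)).round(4))
```

```text
5.0667 [ 0.56272826 -0.04526009  0.15376276] [ 1.34720191 -0.84690097  0.04011611]
[ 0.0019  0.0003  0.0071 -0.1319  0.0065  0.1797]
```

>>> move_arm([
  [0,0,0,-0.024,0.001,0.033,-1],
  [0,0,0,-0.048,0.002,0.066,-1],
  [0,0,0,-0.072,0.003,0.099,-1],
  [0,0,0,-0.096,0.004,0.132,-1],
  [0,0,0,-0.118,0.005,0.162,-1],
])

```text
time_s: 5.48
tool_pos: [0.4395, 0.1184, 0.1431]
ee_rot: [0.707, -0.001, -0.0, -0.707]
force: [0.7, 0.5, 0.4]
finger_gap: 0.0142
```

>>> move_arm([
  [0,0,0,-0.012,0.0,0.017,-1],
  [0,0,0,-0.012,0.01,0.017,-1],
  [0,0,0,-0.012,0.02,0.017,-1],
  [0,0,0,-0.012,0.02,0.017,-1],
])

```text
time_s: 5.82
tool_pos: [0.4279, 0.1345, 0.1221]
ee_rot: [0.707, -0.001, -0.002, -0.707]
force: [-0.6, -0.7, -0.3]
finger_gap: 0.0143
```

Run:
```python
from h import *
im=wrist('w9'); s=im['s']; print(s['time_s'],s['tool_pos'],s['finger_gap'],s['force'],R.from_quat(s['ee_rot']).as_matrix().round(4))
print(goto([.4308,.1344,.125],down(np.pi/2)).round(4))
c=im['color']; k=5; u0,v0=200,140
cv2.imwrite('pics/w9c.png',cv2.resize(c[v0:v0+110,u0:u0+120],None,fx=k,fy=k,interpolation=cv2.INTER_CUBIC))
M=R.from_quat(s['ee_rot']).as_matrix()
tip=s['tool_pos']+M@np.array([0.0004,.0563,0]); u=np.array(wproj(im,tip)); print('tip',tip,'tip pred',(u+.5-[u0,v0])*k)
for p in ([.4312,.1344,.048],): print((np.array(wproj(im,p))+.5-[u0,v0])*k)
print(env.get_state()['tool_pos'])
```

```text
5.8167 [0.42785859 0.13450566 0.12210613] 0.014303659319384354 [-0.56179322 -0.67576735 -0.33173132] [[ 1.0e+00 -3.2e-03 -1.5e-03]
 [ 1.5e-03 -8.0e-04  1.0e+00]
 [-3.2e-03 -1.0e+00 -8.0e-04]]
[ 0.0007  0.0008 -0.0026  0.0023 -0.0023  0.0001]
tip [0.42808046 0.1344589  0.06580516] tip pred [290.44056494 337.5009682 ]
[289.88236934 316.96151449]
[0.42847643 0.13430772 0.12271088]
```

View pics/w9c.png

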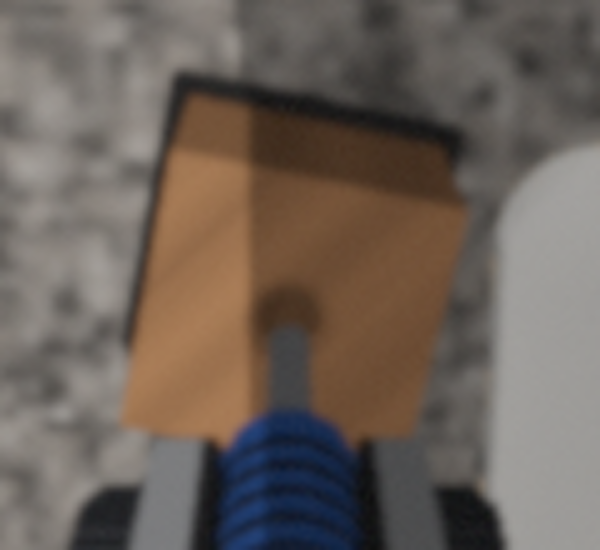

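>>> move_arm([
  [0,0,0,0.0025,0.006,0,-1],
  [0,0,0,0.0025,0.012,0,-1],
  [0,0,0,0.0025,0.012,0,-1],
])

```text
time_s: 6.12
tool_pos: [0.4323, 0.134, 0.1106]
ee_rot: [0.707, -0.001, -0.0, -0.707]
force: [0.7, -0.1, -0.4]
finger_gap: 0.0146
```

Run:
```python
from h import *
im=wrist('w10'); s=im['s']; print(s['time_s'],s['tool_pos'],s['finger_gap'],s['force'],R.from_quat(s['ee_rot']).as_matrix().round(4)[:,1])
c=im['color']; k=8; u0,v0=220,170
cv2.imwrite('pics/w10c.png',cv2.resize(c[v0:v0+75,u0:u0+80],None,fx=k,fy=k,interpolation=cv2.INTER_CUBIC))
M=R.from_quat(s['ee_rot']).as_matrix()
tip=s['tool_pos']+M@np.array([0.0004,.0563,0]); u=np.array(wproj(im,tip)); print('tip',tip,'tip pred',(u+.5-[u0,v0])*k)
for p in ([.4312,.1344,.048],): print((np.array(wproj(im,p))+.5-[u0,v0])*k)
print(env.get_state()['tool_pos'])
```

```text
6.1167 [0.43229855 0.13403726 0.11060828] 0.014578368730581414 [ 0.71070808 -0.07656296 -0.36241115] [-1.1e-03 -3.0e-04 -1.0e+00]
tip [0.43263853 0.13402083 0.05430788] tip pred [304.694865   300.01620712]
[308.74753703 261.32906713]
[0.43217856 0.13406216 0.11089777]
```

View pics/w10c.png

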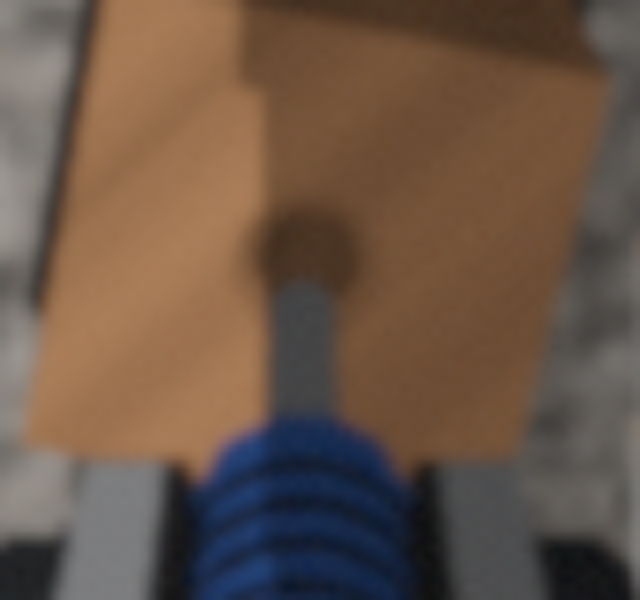

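>>> move_arm([
  [0,0,0,-0.0015,0.002,0.0003,-1],
  [0,0,0,-0.0015,0.008,0.0003,-1],
  [0,0,0,-0.0015,0.014,0.0003,-1],
  [0,0,0,-0.0015,0.014,0.0003,-1],
])

```text
time_s: 6.5
tool_pos: [0.43, 0.1346, 0.0963]
ee_rot: [0.707, -0.001, -0.001, -0.707]
force: [-0.3, -0.3, -0.7]
finger_gap: 0.0143
```

Run:
```python
from h import *
im=wrist('w11'); s=im['s']; print(s['time_s'],s['tool_pos'],s['finger_gap'],s['force'],s['wrist_torque'])
c=im['color']; k=8; u0,v0=220,170
cv2.imwrite('pics/w11c.png',cv2.resize(c[v0:v0+75,u0:u0+80],None,fx=k,fy=k,interpolation=cv2.INTER_CUBIC))
print(env.get_state()['tool_pos'],env.get_state()['force'])
```

```text
6.5 [0.43002657 0.13455732 0.0963228 ] 0.014298959187626472 [-0.33200672 -0.33549158 -0.74398953] [ 0.02277859  0.03341243 -0.00261243]
[0.43012778 0.13459212 0.09668511] [ 0.56216519  0.10813312 -0.2472645 ]
```

View pics/w11c.png

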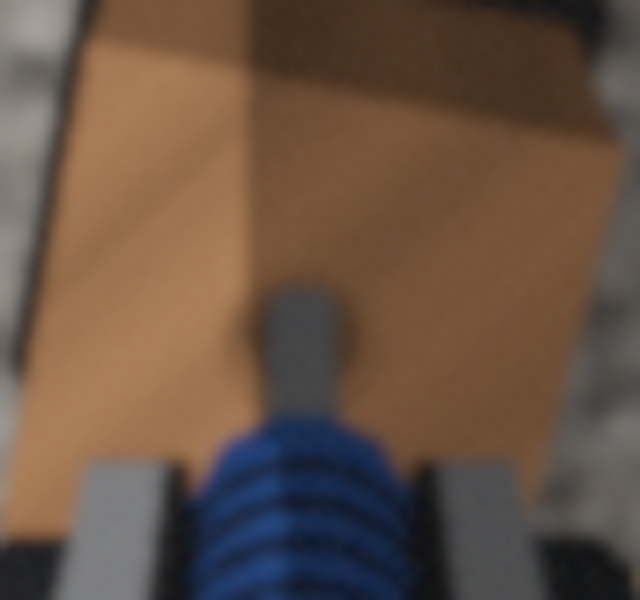

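The tip is in the hole and no force shows. I'll seat it down to the recorded home height.

>>> move_arm([
  [0,0,0,0.0005,0.008,0,-1],
  [0,0,0,0.0005,0.016,0,-1],
  [0,0,0,0.0005,0.024,0,-1],
  [0,0,0,0.0005,0.032,0,-1],
  [0,0,0,0.0005,0.0335,0,-1],
])

```text
time_s: 6.97
tool_pos: [0.4303, 0.1346, 0.0623]
ee_rot: [0.707, -0.001, -0.001, -0.707]
force: [-0.9, -0.4, 8.1]
finger_gap: 0.0142
```

>>> move_arm([
  [0,0,0,0,0.001,0,-1],
  [0,0,0,0,0.001,0,-1],
])

```text
time_s: 7.13
tool_pos: [0.4308, 0.1346, 0.0626]
ee_rot: [0.707, -0.0, -0.001, -0.707]
force: [0.3, 0.7, 0.4]
finger_gap: 0.0141
```

>>> move_arm([
  [0,0,0,0,0.0,0,-0.6],
  [0,0,0,0,0.0,0,-0.3],
  [0,0,0,0,0.0,0,-0.1],
  [0,0,0,0,0.0,0,0.1],
])

```text
time_s: 7.47
tool_pos: [0.4316, 0.1348, 0.063]
ee_rot: [0.707, 0.0, 0.0, -0.707]
force: [-0.5, 0.8, 0.6]
finger_gap: 0.0466
```

Run:
```python
from h import *
im=wrist('w12'); s=im['s']; print(s['time_s'],s['tool_pos'],s['finger_gap'],s['force'])
c=im['color']; k=4; u0,v0=190,200
print((np.array(wproj(im,[.4312,.1344,.102]))+.5-[u0,v0])*k)
cv2.imwrite('pics/w12c.png',cv2.resize(c[v0:v0+140,u0:u0+135],None,fx=k,fy=k,interpolation=cv2.INTER_CUBIC))
```

```text
7.4667 [0.43159322 0.1347748  0.06304404] 0.046572627059462135 [-0.50020706  0.75406231  0.62497336]
[270.50281423 337.87978475]
```

View pics/w12c.png

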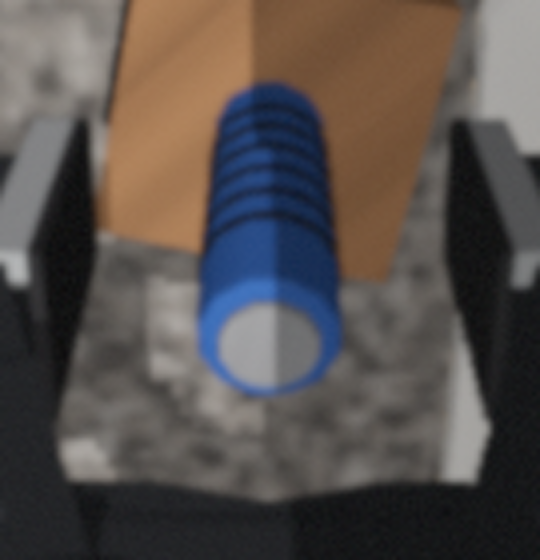

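The stylus stands upright and home, and it is released. I'm rising and heading to the tin.

>>> move_arm([
  [0,0,0,0,-0.03,0,0.3],
  [0,0,0,0,-0.07,0,0.6],
  [0,0,0,0,-0.105,0,1],
  [0,0,0,0,-0.11,0,1],
])

```text
time_s: 7.85
tool_pos: [0.435, 0.1354, 0.1783]
ee_rot: [-0.707, -0.003, -0.003, 0.708]
force: [1.4, 0.3, -0.1]
finger_gap: 0.0852
```

Run:
```python
from h import *
im=wrist('w13'); s=im['s']; print(s['time_s'],s['tool_pos'],s['finger_gap'],s['force'])
print(goto([.545,-.19,.175],down(np.pi/2)).round(4))
print(np.array(wproj(im,[.4312,.1344,.102]))*1.5625)
```

```text
7.85 [0.43497688 0.13537332 0.17826691] 0.08516616224915477 [ 1.4193366   0.27263164 -0.12454477]
[-1.200e-03  3.000e-04  8.300e-03  1.104e-01  2.600e-03 -3.253e-01]
[400.22974295 300.15177004]
```

View pics/w13.png

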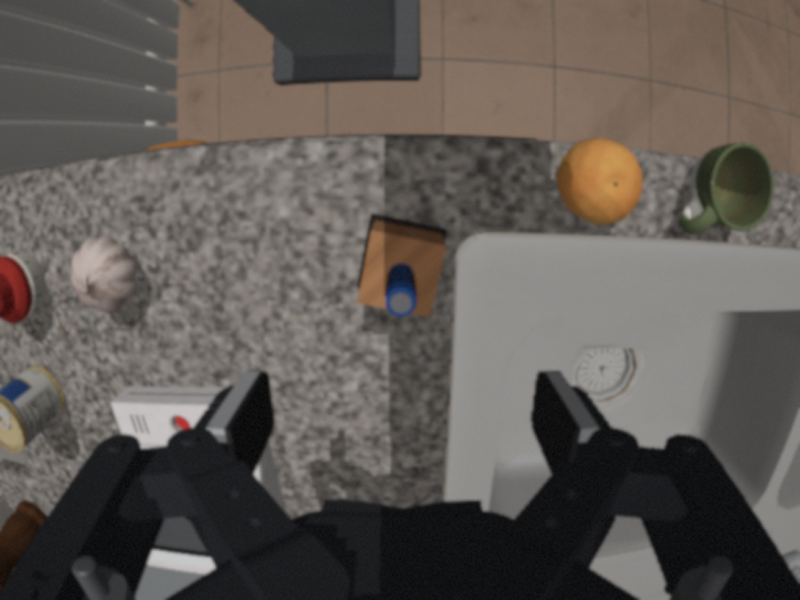

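The cap at (401,300) matches its prediction, so the stylus is home. Moving over the tin.

>>> move_arm([
  [0,0,0,0.012,0,-0.038,1],
  [0,0,0,0.024,0,-0.076,1],
  [0,0,0,0.036,0,-0.114,1],
  [0,0,0,0.048,0,-0.152,1],
  [0,0,0,0.06,0,-0.19,1],
])

```text
time_s: 8.32
tool_pos: [0.4909, -0.0568, 0.1719]
ee_rot: [-0.707, 0.0, 0.001, 0.707]
force: [0.7, 0.3, -1.1]
finger_gap: 0.0856
```

>>> move_arm([
  [0,0,0,0.014,0,-0.038,1],
  [0,0,0,0.028,0,-0.076,1],
  [0,0,0,0.042,0,-0.114,1],
  [0,0,0,0.056,0,-0.15,1],
  [0,0,0,0.056,0,-0.152,1],
])

```text
time_s: 8.73
tool_pos: [0.5503, -0.2141, 0.172]
ee_rot: [0.709, -0.0, 0.002, -0.706]
force: [0.9, -0.7, 0.7]
finger_gap: 0.0854
```

Run:
```python
from h import *
im=wrist('w14'); s=im['s']; print(s['time_s'],s['tool_pos'],s['finger_gap'],s['joint_pos'].round(3))
print(R.from_quat(s['ee_rot']).as_matrix().round(3)[:,2])
for p in([.5605,-.2231,.072],): print(np.array(wproj(im,p))*1.5625)
```

```text
8.7333 [ 0.55029452 -0.21409143  0.17202604] 0.08544770644581062 [-4.870e-01  4.010e-01  1.604e+00 -2.000e-03  1.132e+00 -2.053e+00]
[ 0.003  1.    -0.004]
[386.71184309 312.2444732 ]
```

View pics/w14.png

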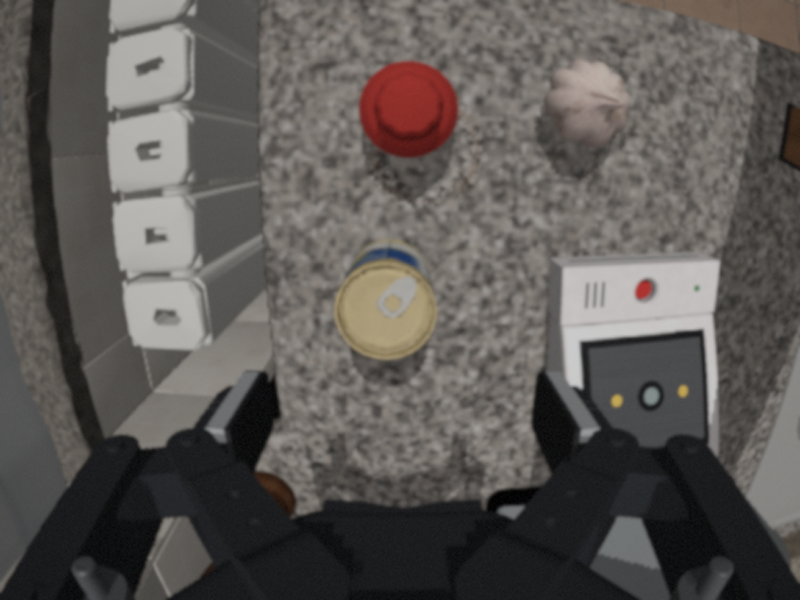

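Run:
```python
from h import *
import pickle
T=pickle.load(open('pics/top0.pkl','rb')); im=pickle.load(open('pics/w14.pkl','rb'))
for p in((595,300),(592,210),(592,190),(630,190),(540,70)): print(p,onz(T,p[0]/1.5625,p[1]/1.5625,0).round(3))
for p in((265,250),(270,310),(275,400)): print('w',p,wonz(im,p[0]/1.5625,p[1]/1.5625,0).round(3))
cv2.imwrite('pics/corner.png',cv2.resize(T['color'][40:240,300:460],None,fx=3.5,fy=3,interpolation=cv2.INTER_CUBIC))
print(wonz(im,386/1.5625,310/1.5625,.072))
```

```text
(595, 300) [ 0.494 -0.315  0.   ]
(592, 210) [ 0.656 -0.317  0.   ]
(592, 190) [ 0.692 -0.319  0.   ]
(630, 190) [ 0.69  -0.386  0.   ]
(540, 70) [ 0.918 -0.235  0.   ]
w (265, 250) [ 0.539 -0.312  0.   ]
w (270, 310) [ 0.584 -0.312  0.   ]
w (275, 400) [ 0.659 -0.316  0.   ]
[ 0.55919555 -0.22347406  0.072     ]
```

View pics/corner.png

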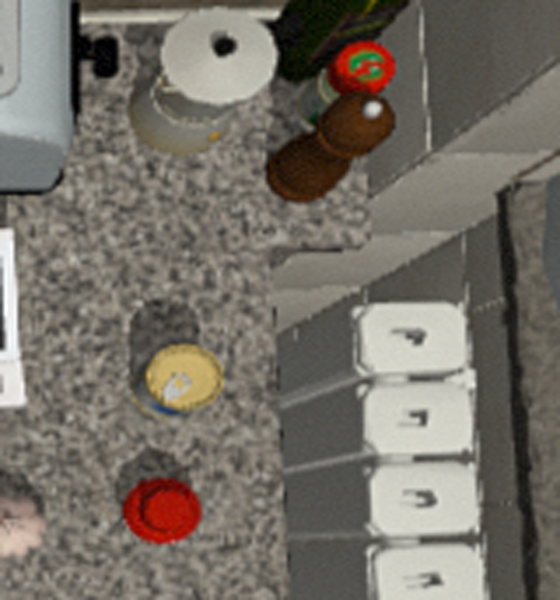

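The lid is at (386,310), matching its prediction, and the counter edge at y = -0.315 leaves room for the outer finger. Aligning and descending round the tin.

>>> move_arm([
  [0,0,0,0.009,0.01,-0.009,1],
  [0,0,0,0.009,0.04,-0.009,1],
  [0,0,0,0.009,0.06,-0.009,1],
  [0,0,0,0.009,0.06,-0.009,1],
])

```text
time_s: 9.12
tool_pos: [0.5523, -0.2133, 0.108]
ee_rot: [-0.705, 0.003, 0.003, 0.709]
force: [-1.0, 1.0, -0.2]
finger_gap: 0.0856
```

Run:
```python
from h import *
im=wrist('w15'); s=im['s']; print(s['time_s'],s['tool_pos'],s['finger_gap'],s['force'])
print(goto([.5595,-.2233,.025],down(np.pi/2)).round(4))
for p in([.5595,-.2233,.072],): print(np.array(wproj(im,p))*1.5625)
```

```text
9.1167 [ 0.55230589 -0.21333504  0.10797173] 0.08564844562113354 [-0.98667832  0.99720372 -0.20912044]
[-0.0036  0.0007 -0.0065  0.0066  0.085  -0.0097]
[378.3402656  356.12414953]
```

View pics/w15.png

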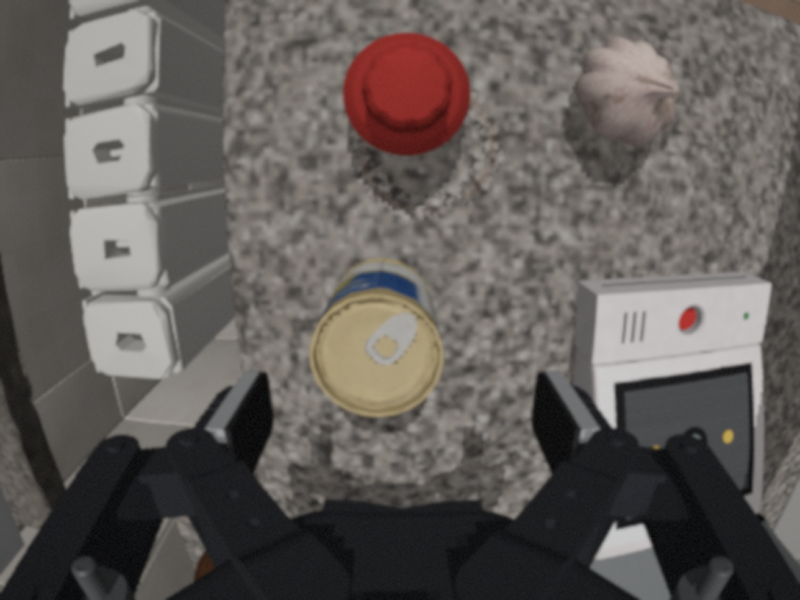

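>>> move_arm([
  [-0.0036,0,-0.006,0.007,0.0,-0.01,1],
  [-0.0036,0,-0.006,0.007,0.0,-0.01,1],
  [-0.0036,0,-0.006,0.007,0.0,-0.01,1],
])

```text
time_s: 9.42
tool_pos: [0.5651, -0.2272, 0.1146]
ee_rot: [0.709, 0.003, 0.003, -0.705]
force: [0.1, 0.2, 0.2]
finger_gap: 0.0854
```

Run:
```python
from h import *
s=env.get_state(); print(s['time_s'],s['tool_pos'],s['finger_gap'],s['force'])
print(goto([.5595,-.2233,.025],down(np.pi/2)).round(4))
```

```text
9.4167 [ 0.56506722 -0.22722313  0.11456766] 0.08542167687426298 [0.13368171 0.16970686 0.16340628]
[ 0.0054  0.      0.0091 -0.0064  0.0895  0.0044]
```

>>> move_arm([
  [0,0,0,-0.005,0.0,0.003,1],
  [0,0,0,-0.005,0.0,0.003,1],
  [0,0,0,-0.005,0.0,0.003,1],
])

```text
time_s: 9.67
tool_pos: [0.558, -0.2229, 0.1134]
ee_rot: [0.708, 0.002, 0.002, -0.706]
force: [0.9, 0.2, 0.3]
finger_gap: 0.0853
```

Run:
```python
from h import *
im=wrist('w16'); s=im['s']; print(s['time_s'],s['tool_pos'],s['finger_gap'],s['force'])
print(goto([.5595,-.2233,.025],down(np.pi/2)).round(4))
for p in([.5595,-.2233,.072],): print(np.array(wproj(im,p))*1.5625)
print(env.get_state()['tool_pos'])
```

```text
9.6667 [ 0.55804912 -0.22286189  0.11344478] 0.08527184944456713 [0.9012086  0.18065579 0.28098133]
[0.0039 0.0003 0.0063 0.0007 0.0884 0.0001]
[401.86945143 337.27143629]
[ 0.55828057 -0.22303105  0.11336563]
```

View pics/w16.png

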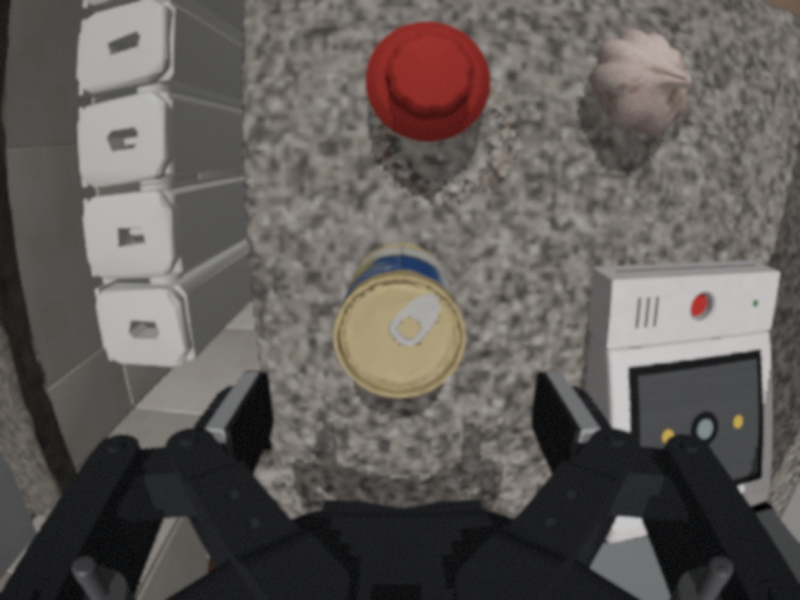

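>>> move_arm([
  [0.002,0,0.003,0.001,0.02,0,1],
  [0.004,0,0.006,0.001,0.04,0,1],
  [0.004,0,0.006,0.001,0.05,0,1],
  [0.004,0,0.006,0.001,0.05,0,1],
])

```text
time_s: 10.05
tool_pos: [0.558, -0.2225, 0.0607]
ee_rot: [-0.706, 0.001, 0.001, 0.708]
force: [-0.8, 0.8, 0.2]
finger_gap: 0.0853
```

Run:
```python
from h import *
im=wrist('w17'); s=im['s']; print(s['time_s'],s['tool_pos'],s['finger_gap'],s['force'])
print(goto([.5595,-.2233,.025],down(np.pi/2)).round(4))
```

```text
10.05 [ 0.55796639 -0.22247944  0.06069457] 0.08528274299488678 [-0.78023055  0.82141025  0.23469241]
[-0.0016  0.0002 -0.0025  0.0008  0.0369 -0.0005]
```

View pics/w17.png

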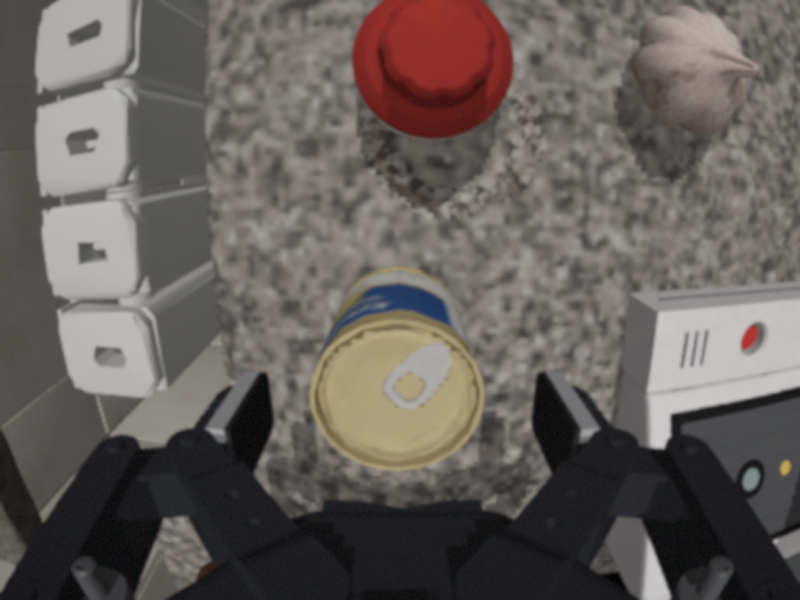

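>>> move_arm([
  [0,0,-0.002,0.001,0.02,0,1],
  [0,0,-0.002,0.001,0.035,0,1],
  [0,0,-0.002,0.001,0.035,0,1],
  [0,0,-0.002,0.001,0.035,0,0.5],
  [0,0,-0.002,0.001,0.035,0,0.3],
])

```text
time_s: 10.52
tool_pos: [0.5615, -0.2238, 0.0291]
ee_rot: [0.707, 0.001, 0.001, -0.707]
force: [0.3, 0.2, 1.2]
finger_gap: 0.0641
```

>>> move_arm([
  [0,0,0,0,0,0,-1],
  [0,0,0,0,0,0,-1],
  [0,0,0,0,0,0,-1],
  [0,0,0,0,0,0,-1],
], grip_force=60)

```text
time_s: 10.85
tool_pos: [0.562, -0.224, 0.0297]
ee_rot: [0.707, 0.002, 0.002, -0.707]
force: [0.1, -0.5, 7.1]
finger_gap: 0.0564
```

Run:
```python
from h import *
im=wrist('w18'); s=im['s']; print(s['time_s'],s['tool_pos'],s['finger_gap'],s['force'],R.from_quat(s['ee_rot']).as_matrix().round(4)[:,1])
```

```text
10.85 [ 0.56198694 -0.22404824  0.02966226] 0.05644100609352509 [ 0.14212693 -0.50223362  7.14678008] [ 0.0047 -0.0011 -1.    ]
```

View pics/w18.png

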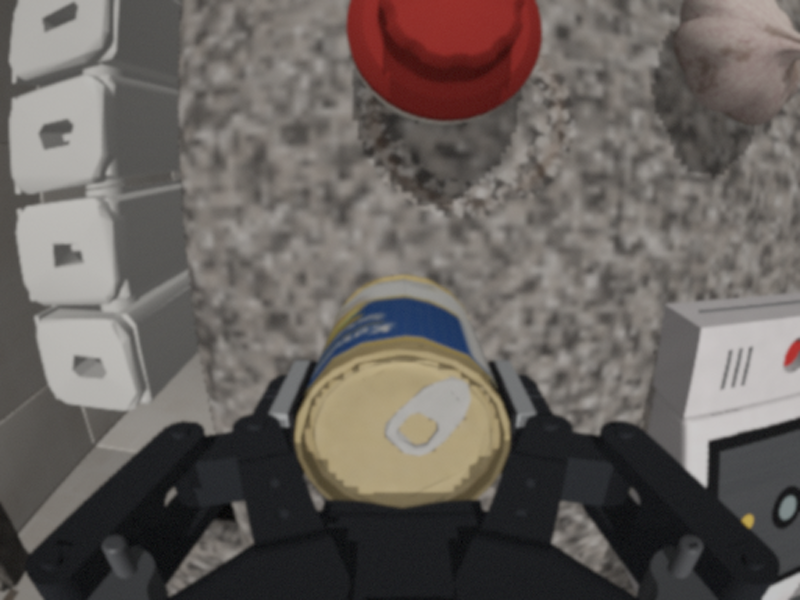

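>>> move_arm([
  [0,0,0,0,-0.02,0,-1],
  [0,0,0,0,-0.06,0,-1],
  [0,0,0,0,-0.1,0,-1],
  [0,0,0,0,-0.14,0,-1],
  [0,0,0,0,-0.14,0,-1],
])

```text
time_s: 11.32
tool_pos: [0.5653, -0.2259, 0.1768]
ee_rot: [0.709, 0.005, 0.005, -0.705]
force: [0.4, -0.5, -0.5]
finger_gap: 0.0561
```

```bash
cat >> h.py <<'E'
Q=[.6168,-.0402,.0635]
RS=R.from_euler('z',Q[2])
def window():
    c,sn=np.cos(np.radians(25)),np.sin(np.radians(25))
    return np.array([Q[0],Q[1],0])+RS.apply([.014,0,.055]), RS*R.from_matrix(np.array([[c,0,-sn],[0,1,0],[sn,0,c]]))
def final(out,off=np.array([-.0025,.0297,.0005]),dx=0,dy=0):
    o,Rw=window(); M=Rw.as_matrix()
    y=-M[:,2]; z=M[:,1]; x=np.cross(y,z); Rt=R.from_matrix(np.c_[x,y,z])
    return o+Rw.apply([dx,dy,out])-Rt.apply(off), Rt
def tinwin(s,off=np.array([-.0025,.0297,.0005])):
    o,Rw=window(); Rt=R.from_quat(s['ee_rot']); return Rw.inv().apply(s['tool_pos']+Rt.apply(off)-o), np.degrees(np.arccos(-np.clip(Rt.as_matrix()[:,1]@Rw.as_matrix()[:,2],-1,1)))
E
python3 - <<'E'
from h import *
s=env.get_state(); print(s['time_s'],s['tool_pos'],s['finger_gap'],s['force'])
p,Rt=final(.06); print(p,Rt.as_matrix().round(3)); print(goto(p,Rt).round(4))
p,Rt=final(.10,dy=-.03); print(p); print(goto(p,Rt).round(4)); print(tinwin(s))
E
```

```text
11.3167 [ 0.56526146 -0.22590795  0.17676866] 0.05610040226338118 [ 0.41486814 -0.47689329 -0.54984444]
[ 0.59523226 -0.0420724   0.13735235] [[ 0.904  0.422 -0.063]
 [ 0.058  0.027  0.998]
 [ 0.423 -0.906  0.   ]]
[ 0.0206 -0.0606 -0.4217  0.0295  0.0387  0.1841]
[ 0.58026532 -0.07308467  0.17360467]
[ 0.0206 -0.0606 -0.4217  0.015   0.0024  0.1528]
(array([-0.0329392, -0.1816267,  0.1169065]), np.float64(24.188362609822573))
```

>>> move_arm([
  [0.005,-0.015,-0.105,0.004,0,0.035,-1],
  [0.01,-0.03,-0.21,0.008,0.001,0.07,-1],
  [0.015,-0.045,-0.315,0.012,0.002,0.105,-1],
  [0.02,-0.06,-0.42,0.015,0.002,0.14,-1],
  [0.02,-0.06,-0.42,0.015,0.002,0.152,-1],
])

```text
time_s: 11.73
tool_pos: [0.5666, -0.0656, 0.1622]
ee_rot: [-0.682, -0.167, -0.125, 0.701]
force: [-2.6, 1.1, -3.2]
finger_gap: 0.056
```

Run:
```python
from h import *
s=env.get_state(); print(s['time_s'],s['tool_pos'],s['finger_gap'],s['force'],s['joint_pos'].round(3))
p,Rt=final(.06); print(goto(p,Rt).round(4)); print(tinwin(s))
```

```text
11.7333 [ 0.5666442  -0.0656232   0.16216425] 0.055997966416310344 [-2.61869927  1.06204911 -3.16329013] [-0.352  0.244  1.995  0.341  0.549 -2.245]
[-0.012  -0.005  -0.0196  0.0173  0.0351  0.0214]
(array([-0.01730539, -0.02131771,  0.09523937]), np.float64(1.3205943379796798))
```

>>> move_arm([
  [-0.01,-0.005,-0.015,0.008,0.012,0.01,-1],
  [-0.01,-0.005,-0.015,0.016,0.025,0.02,-1],
  [-0.01,-0.005,-0.015,0.016,0.03,0.021,-1],
  [-0.01,-0.005,-0.015,0.016,0.03,0.021,-1],
])

```text
time_s: 12.07
tool_pos: [0.6007, -0.0478, 0.1446]
ee_rot: [-0.686, -0.176, -0.13, 0.694]
force: [0.2, -0.1, -1.2]
finger_gap: 0.056
```

Run:
```python
from h import *
import pickle
im=wrist('w19'); s=im['s']; print(s['time_s'],s['tool_pos'],s['finger_gap'],s['force'],s['joint_pos'].round(3))
p,Rt=final(.06); print(goto(p,Rt).round(4)); print(tinwin(s))
im=cams.get_image('scene'); pickle.dump(im,open('pics/scene2.pkl','wb'))
cv2.imwrite('pics/scene2.png',cv2.resize(im['color'][110:270,160:360],None,fx=4,fy=3.75 and 4,interpolation=cv2.INTER_CUBIC)[:600])
s=env.get_state(); print(tinwin(s),s['qvel'].round(3))
```

```text
12.0667 [ 0.60069779 -0.04780469  0.14456803] 0.056024349961288356 [ 0.15948799 -0.06988084 -1.22153793] [-0.282  0.307  1.97   0.315  0.471 -2.171]
[ 0.0031  0.0022 -0.0002 -0.0076  0.0048  0.0066]
(array([ 0.00765249, -0.00615675,  0.06438772]), np.float64(0.15966799775058568))
(array([ 0.00776471, -0.00712912,  0.06503626]), np.float64(0.20319663330783916)) [-0.011 -0.008 -0.002  0.002 -0.001  0.003]
```

View pics/scene2.png

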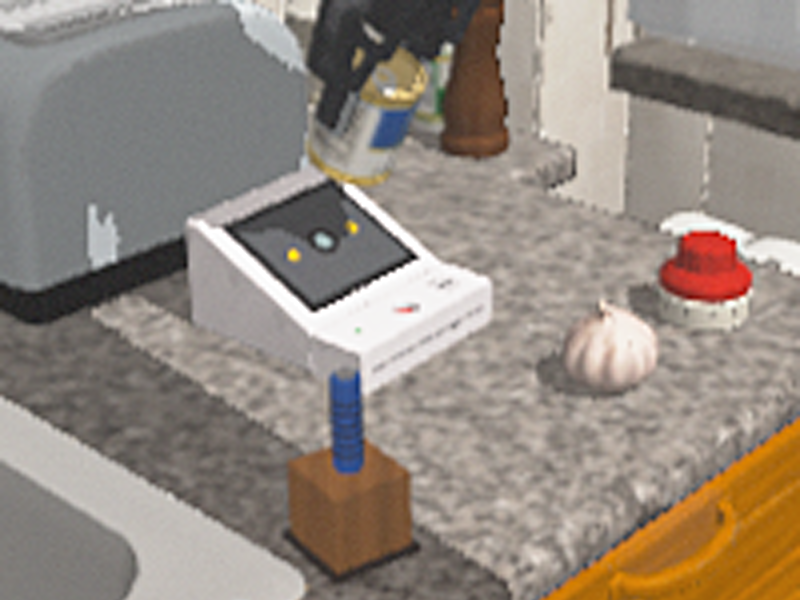

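View pics/w19.png

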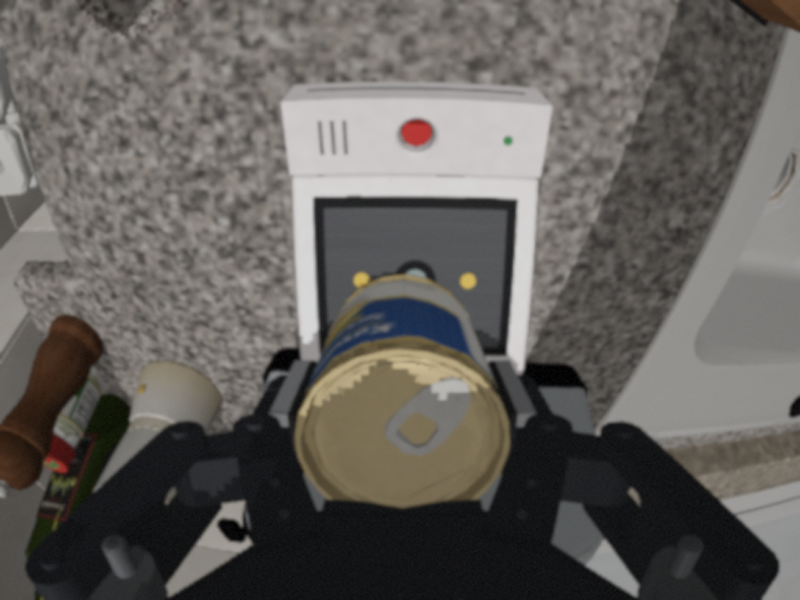

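>>> move_arm([
  [0,0,0,-0.004,0.002,0.003,-1],
  [0,0,0,-0.006,0.004,0.006,-1],
  [0,0,0,-0.006,0.004,0.006,-1],
  [0,0,0,-0.006,0.004,0.006,-1],
  [0,0,0,-0.006,0.004,0.006,-1],
])

```text
time_s: 12.58
tool_pos: [0.5968, -0.0431, 0.1392]
ee_rot: [-0.687, -0.175, -0.131, 0.693]
force: [-0.4, -0.8, -0.6]
finger_gap: 0.056
```

Run:
```python
from h import *
im=wrist('w20'); s=im['s']; print(s['time_s'],s['finger_gap'],s['force']); print(tinwin(s))
q,_=window(); print('lens pred',np.array(wproj(im,q))*1.5625)
M=R.from_quat(s['ee_rot']); 
# predicted lid centre & base-rim in image from assumed tin offset
for n,o in dict(lid=[-.0025,.0297-.072,.0005],basefront=[-.0025-.0285,.0297,.0005]).items(): print(n,np.array(wproj(im,s['tool_pos']+M.apply(o)))*1.5625)
im=cams.get_image('scene'); cv2.imwrite('pics/scene3.png',cv2.resize(im['color'][110:210,220:320],None,fx=6,fy=6,interpolation=cv2.INTER_CUBIC))
off=np.array([-.0025,.0297,.0005]); th=np.linspace(0,2*np.pi,9)[:-1]
print('base ring scene',[tuple(np.round((np.array(proj(im,s['tool_pos']+M.apply(off+[.0285*np.cos(t),0,.0285*np.sin(t)])))-[220,110])*6).astype(int)) for t in th])
print('lid ring scene',[tuple(np.round((np.array(proj(im,s['tool_pos']+M.apply(off+[.0285*np.cos(t),-.072,.0285*np.sin(t)])))-[220,110])*6).astype(int)) for t in th])
s=env.get_state(); print(tinwin(s))
```

```text
12.5833 0.05598927996714067 [-0.4029643  -0.80821523 -0.5605886 ]
(array([ 0.00219346, -0.00128299,  0.06107935]), np.float64(0.24060549596083014))
lens pred [406.33226531 292.13628257]
lid [405.34847171 446.01750163]
basefront [404.0889441  271.05810715]
base ring scene [(np.int64(111), np.int64(209)), (np.int64(92), np.int64(235)), (np.int64(112), np.int64(270)), (np.int64(159), np.int64(294)), (np.int64(205), np.int64(291)), (np.int64(222), np.int64(264)), (np.int64(202), np.int64(229)), (np.int64(156), np.int64(207))]
lid ring scene [(np.int64(160), np.int64(75)), (np.int64(141), np.int64(100)), (np.int64(163), np.int64(135)), (np.int64(212), np.int64(160)), (np.int64(260), np.int64(158)), (np.int64(277), np.int64(132)), (np.int64(255), np.int64(98)), (np.int64(207), np.int64(74))]
(array([ 0.00248622, -0.00131879,  0.0610918 ]), np.float64(0.2488031493898864))
```

View pics/w20.png

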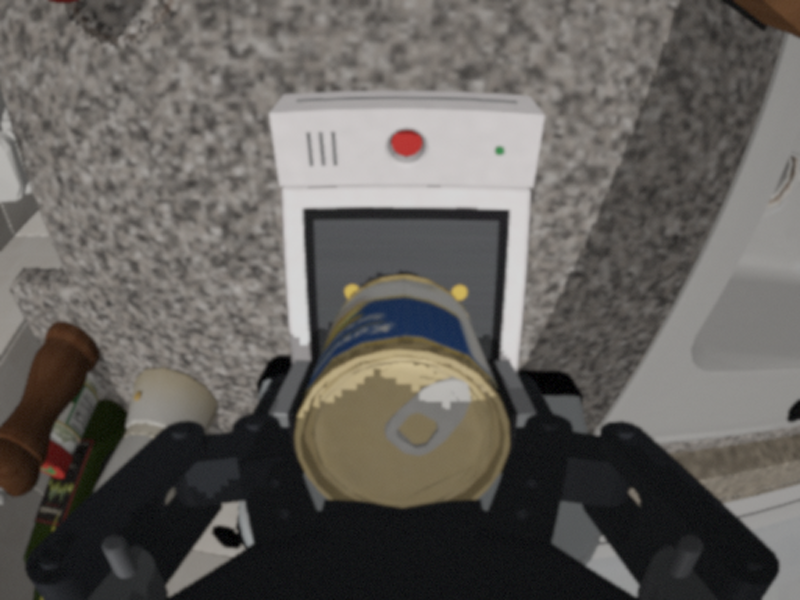

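View pics/scene3.png

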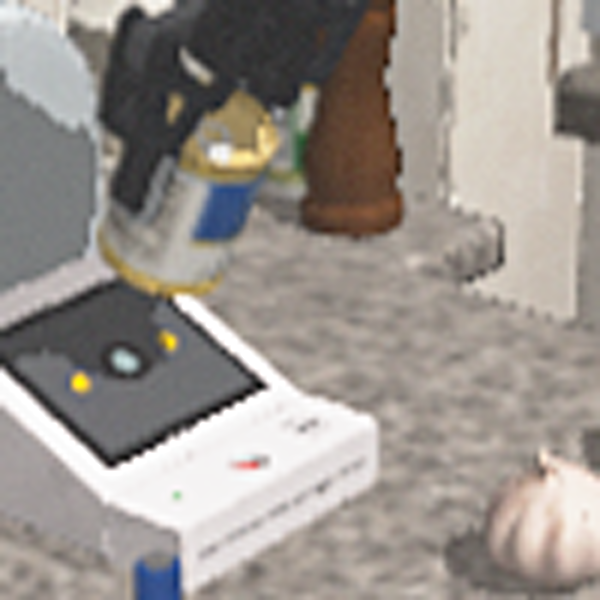

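The predicted base ring in the scene view (u 92–222, bottom 294) matches the visible rim (100–220, bottom 293). I'll hold for a moment and hand in.

>>> move_arm([
  [0,0,0,0,0,0,-1],
  [0,0,0,0,0,0,-1],
  [0,0,0,0,0,0,-1],
])

```text
time_s: 12.93
tool_pos: [0.5969, -0.043, 0.1392]
ee_rot: [-0.686, -0.175, -0.131, 0.693]
force: [0.1, -0.3, -1.2]
finger_gap: 0.0561
```

Run:
```python
from h import *
s=env.get_state(); print(s['time_s'],tinwin(s),s['finger_gap'],s['qvel'].round(4)); print(env.close_job())
```

```text
12.9333 (array([ 0.0022969 , -0.00111723,  0.06100429]), np.float64(0.23138789903635715)) 0.05610218216044165 [ 0.0007 -0.0004  0.0008 -0.0005  0.0005  0.0019]
the job is handed in; nothing more can be done
None
```

I finished the task and handed it in at 12.9 s of the 48 s allowed; the interface reports no verdict, so I don't know how it was scored. The robot pressed the red button with the stylus, put the stylus back in its stand, and is now holding the tin over the glass.

- **Button:** it read about 10 N while pressed, against the spring's 4 N when fully in. The wrist picture showed the button sunk in its well.
- **Stylus:** after release, its cap was within about 1 mm of where it should be when home. A later scene picture showed it standing upright in the stand.
- **Tin:** the base is about 2 mm up the slope and 1 mm across from the middle of the glass, 61 mm out and parallel within 0.3°. These figures come from the measured tool pose and my estimate of how the tin sits in the fingers. The visible rim in the scene picture agreed within about 1–2 pixels. The arm was practically still, with a finger gap of 56 mm.
- **Bystanders:** I saw no movement of the garlic or timer. I didn't look at the mandarin again after about 8 s, but the arm worked well away from it after that.

Over the tin the arm twice stopped several mm from where I had sent it. I corrected that from the measured pose before gripping, and nothing failed in the end.

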